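# Repack the frame jig's axle rest

## Task

Repack the axle rest of the frame jig: swing the axle arm right up and over to its stop, take the old wooden block off the seat and drop it in the scrap tray, then build a pack of all the loose steel plates centred and square in the scribed frame on the seat, largest at the bottom and each next smaller on top, pressing each one down with the fingers to feel that it lies flat before you add the next. Last, swing the axle arm back over and push it down until you feel its foot stop firmly on the pack, and leave it resting there; do not knock the other things on the bench about.

Things in the scene. Friction and masses are not known exactly. Their poses are not given: they have to be found in the camera images.
- seat: Seat of the frame jig: a flat ground steel plate, 150 (its x) x 130 mm (its y), carried on the jig's aluminium rail, with a scribed frame of 100 x 64 mm and centre marks in its middle, where the pack goes. Origin: centre of its top face, 46 mm above the bench. +x runs along the rail towards the arm's hinge, z up. The jig is fixed and stands up to 0.2 rad askew.
- axle_arm (a joint): Hinge of the jig's axle arm, a blue bar (26 x 14 mm) with the dummy axle at its tip, 160 mm from the hinge. 0 = level over the seat, foot 31 mm above it; grows as the tip is lifted and swung over; stop at 1.9 rad, past upright, where it stays (axle then 204 mm above the seat). Between 1.3 and 1.9 it stays where left; lower, it sinks slowly (stiff hinge). Starts on the old block. Lower stop -0.2.
- hinge_pin (a point): Centre of the arm's hinge pin: 160 mm along the seat's +x from the seat's centre, 53 mm above the seat's top face. The pin runs along the seat's y. The clevis cheeks reach 17 mm to either side along x and 17 mm above the pin, 62 mm apart over their outsides.
- axle_left (a point): Place to hold the dummy axle (steel bar 12 mm thick, 156 mm long, along the seat's y, centred on the arm's tip): on its centre line, 60 mm from the arm's middle on the seat's +y side, 18 mm short of the bar's end. The bar is bare from 34 mm outwards. Moves with the arm, whose weight and hinge drag pull at the gripper with up to about 8 N.
- axle_right (a point): The same on the seat's -y side.
- foot: Foot under the arm's tip, a 20 mm thick steel stub that comes down on the pack. Origin: its lower face (12 mm across), 22 mm below the axle's centre line when the arm is level. Left alone it bears on the pack with about 2 to 3 N.
- old_block: Old wooden packing block, 60 (x) x 46 (y) x 40 mm (z), on the seat under the foot at the start. Origin: centre of underside. About 90 g.
- scrap_tray: Open grey scrap tray, fixed, 160 (x) x 130 (y) x 45 mm high outside, walls and floor 3 mm. Origin: centre of underside.
- plate_1: The largest of up to five bare steel packing plates (plate_1 largest to plate_5 smallest; three to five are there, the others absent): 96 (x) x 60 (y) x 12 mm (z), 0.54 kg, lying loose on the bench at the start. Origin: centre of underside; z is the thickness. Either face may be up (z up at the start).
- plate_2: The second largest of up to five bare steel packing plates (plate_1 largest to plate_5 smallest; three to five are there, the others absent): 84 (x) x 54 (y) x 12 mm (z), 0.42 kg, lying loose on the bench at the start. Origin: centre of underside; z is the thickness. Either face may be up (z up at the start).
- plate_3: The middle of up to five bare steel packing plates (plate_1 largest to plate_5 smallest; three to five are there, the others absent): 72 (x) x 48 (y) x 10 mm (z), 0.27 kg, lying loose on the bench at the start. Origin: centre of underside; z is the thickness. Either face may be up (z up at the start).
- plate_4: The second smallest of up to five bare steel packing plates (plate_1 largest to plate_5 smallest; three to five are there, the others absent): 60 (x) x 42 (y) x 10 mm (z), 0.20 kg, lying loose on the bench at the start. Origin: centre of underside; z is the thickness. Either face may be up (z up at the start).
- plate_5: The smallest of up to five bare steel packing plates (plate_1 largest to plate_5 smallest; three to five are there, the others absent): 48 (x) x 36 (y) x 8 mm (z), 0.11 kg, lying loose on the bench at the start. Origin: centre of underside; z is the thickness. Either face may be up (z up at the start).
- tape_roll: roll of black tape, 64 mm across, 22 mm high, lying flat; not part of the job (origin: centre of underside)
- wrench: steel spanner 130 mm long lying flat; not part of the job
- wire_brush: hand brush 170 mm long lying flat; not part of the job
- oil: white oil bottle, 44 mm across, 120 mm tall; not part of the job

How it is judged (in metres and radians):
On the way, in this order (a step that is already met when the one before it is completed fails the run):
1. the axle arm is swung up, out of the way (past upright, joint above 1.6) (value of joint axle_arm above 1.6 rad), for 0.2 s.
2. the old wooden block lies in the scrap tray, let go (x of old_block in the frame of scrap_tray between -0.085 and 0.085 m and y of old_block in the frame of scrap_tray between -0.07 and 0.07 m and z of old_block in the frame of scrap_tray below 0.06 m and contact force between the fingers and old_block below 0.1 N and linear speed of old_block below 0.05 m/s), for 0.2 s.
3. plate_1, if there, lies flat, square and centred on the seat or the pack so far, nothing on it, and is pressed down on what is below it with a few newtons for 0.2 s (horizontal distance between plate_1 and seat below 0.009 m and angle between the z axis of plate_1 and the z axis of seat, either way round below 0.05 rad and angle between the x axis of plate_1 and the x axis of seat, either way round below 0.14 rad and contact force between the fingers and plate_1 above 2 N and contact force between plate_1 and seat above 8.3 N and contact force between each of plate_2, plate_3, plate_4, plate_5 and plate_1 below 0.3 N), for 0.2 s.
4. plate_2, if there, lies flat, square and centred on the seat or the pack so far, nothing on it, and is pressed down on what is below it with a few newtons for 0.2 s (horizontal distance between plate_2 and seat below 0.009 m and angle between the z axis of plate_2 and the z axis of seat, either way round below 0.05 rad and angle between the x axis of plate_2 and the x axis of seat, either way round below 0.14 rad and contact force between the fingers and plate_2 above 2 N and (contact force between plate_2 and seat above 7.2 N or contact force between plate_2 and plate_1 above 7.2 N) and contact force between each of plate_3, plate_4, plate_5 and plate_2 below 0.3 N), for 0.2 s.
5. plate_3, if there, lies flat, square and centred on the seat or the pack so far, nothing on it, and is pressed down on what is below it with a few newtons for 0.2 s (horizontal distance between plate_3 and seat below 0.009 m and angle between the z axis of plate_3 and the z axis of seat, either way round below 0.05 rad and angle between the x axis of plate_3 and the x axis of seat, either way round below 0.14 rad and contact force between the fingers and plate_3 above 2 N and (contact force between plate_3 and seat above 5.6 N or contact force between plate_3 and plate_1 above 5.6 N or contact force between plate_3 and plate_2 above 5.6 N) and contact force between each of plate_4, plate_5 and plate_3 below 0.3 N), for 0.2 s.
6. plate_4, if there, lies flat, square and centred on the seat or the pack so far, nothing on it, and is pressed down on what is below it with a few newtons for 0.2 s (horizontal distance between plate_4 and seat below 0.009 m and angle between the z axis of plate_4 and the z axis of seat, either way round below 0.05 rad and angle between the x axis of plate_4 and the x axis of seat, either way round below 0.14 rad and contact force between the fingers and plate_4 above 2 N and (contact force between plate_4 and seat above 4.9 N or contact force between plate_4 and plate_1 above 4.9 N or contact force between plate_4 and plate_2 above 4.9 N or contact force between plate_4 and plate_3 above 4.9 N) and contact force between plate_5 and plate_4 below 0.3 N), for 0.2 s.
7. plate_5, if there, lies flat, square and centred on the seat or the pack so far, nothing on it, and is pressed down on what is below it with a few newtons for 0.2 s (horizontal distance between plate_5 and seat below 0.009 m and angle between the z axis of plate_5 and the z axis of seat, either way round below 0.05 rad and angle between the x axis of plate_5 and the x axis of seat, either way round below 0.14 rad and contact force between the fingers and plate_5 above 2 N and (contact force between plate_5 and seat above 4.1 N or contact force between plate_5 and plate_1 above 4.1 N or contact force between plate_5 and plate_2 above 4.1 N or contact force between plate_5 and plate_3 above 4.1 N or contact force between plate_5 and plate_4 above 4.1 N)), for 0.2 s.
8. the axle arm's foot is pressed down on the pack (5 N or more on the top plate) ((contact force between foot and plate_1 above 5 N or contact force between foot and plate_2 above 5 N or contact force between foot and plate_3 above 5 N or contact force between foot and plate_4 above 5 N or contact force between foot and plate_5 above 5 N)), for 0.2 s.
At the end, for the whole second after the job is handed in: The old block lies in the scrap tray; every plate present lies in one pack on the seat, larger below smaller, each within 9 mm of the seat's centre, flat (0.05 rad) and square to it (0.14 rad); the arm's foot rests on the top plate; all at rest (x of old_block in the frame of scrap_tray between -0.085 and 0.085 m and y of old_block in the frame of scrap_tray between -0.07 and 0.07 m and z of old_block in the frame of scrap_tray below 0.06 m and horizontal distance between each of plate_1, plate_2, plate_3, plate_4, plate_5 and seat below 0.009 m and angle between the z axis of each of plate_1, plate_2, plate_3, plate_4, plate_5 and the z axis of seat, either way round below 0.05 rad and angle between the x axis of each of plate_1, plate_2, plate_3, plate_4, plate_5 and the x axis of seat, either way round below 0.14 rad and linear speed of each of plate_1, plate_2, plate_3, plate_4, plate_5 below 0.02 m/s and ((angle between plate_1's own z axis and vertical below 1.5 rad and z of plate_2 in the frame of plate_1 above 0.003 m) or (angle between plate_1's own z axis and vertical above 1.5 rad and z of plate_2 in the frame of plate_1 below 0.003 m)) and ((angle between plate_1's own z axis and vertical below 1.5 rad and z of plate_3 in the frame of plate_1 above 0.003 m) or (angle between plate_1's own z axis and vertical above 1.5 rad and z of plate_3 in the frame of plate_1 below 0.003 m)) and ((angle between plate_1's own z axis and vertical below 1.5 rad and z of plate_4 in the frame of plate_1 above 0.003 m) or (angle between plate_1's own z axis and vertical above 1.5 rad and z of plate_4 in the frame of plate_1 below 0.003 m)) and ((angle between plate_1's own z axis and vertical below 1.5 rad and z of plate_5 in the frame of plate_1 above 0.003 m) or (angle between plate_1's own z axis and vertical above 1.5 rad and z of plate_5 in the frame of plate_1 below 0.003 m)) and ((angle between plate_2's own z axis and vertical below 1.5 rad and z of plate_3 in the frame of plate_2 above 0.003 m) or (angle between plate_2's own z axis and vertical above 1.5 rad and z of plate_3 in the frame of plate_2 below 0.003 m)) and ((angle between plate_2's own z axis and vertical below 1.5 rad and z of plate_4 in the frame of plate_2 above 0.003 m) or (angle between plate_2's own z axis and vertical above 1.5 rad and z of plate_4 in the frame of plate_2 below 0.003 m)) and ((angle between plate_2's own z axis and vertical below 1.5 rad and z of plate_5 in the frame of plate_2 above 0.003 m) or (angle between plate_2's own z axis and vertical above 1.5 rad and z of plate_5 in the frame of plate_2 below 0.003 m)) and ((angle between plate_3's own z axis and vertical below 1.5 rad and z of plate_4 in the frame of plate_3 above 0.003 m) or (angle between plate_3's own z axis and vertical above 1.5 rad and z of plate_4 in the frame of plate_3 below 0.003 m)) and ((angle between plate_3's own z axis and vertical below 1.5 rad and z of plate_5 in the frame of plate_3 above 0.003 m) or (angle between plate_3's own z axis and vertical above 1.5 rad and z of plate_5 in the frame of plate_3 below 0.003 m)) and ((angle between plate_4's own z axis and vertical below 1.5 rad and z of plate_5 in the frame of plate_4 above 0.003 m) or (angle between plate_4's own z axis and vertical above 1.5 rad and z of plate_5 in the frame of plate_4 below 0.003 m)) and (contact force between foot and plate_1 above 0.3 N or contact force between foot and plate_2 above 0.3 N or contact force between foot and plate_3 above 0.3 N or contact force between foot and plate_4 above 0.3 N or contact force between foot and plate_5 above 0.3 N) and value of joint axle_arm below 0.25 rad); the robot touches nothing.
It fails at once if one of the other loose things on the bench (tape roll, spanner, brush, oil bottle) is knocked more than 5 cm from its place (distance of any of tape_roll, wrench, wire_brush, oil from where it was at the start of the episode above 0.05 m).
Of plate_1, plate_2, plate_3, plate_4, plate_5 only 3 to 5 are there at a start; the rules pass over those that are not, and their reading is None.
At some moment in a run one of plate_1, plate_2, plate_3, plate_4, plate_5 may be knocked a few centimetres aside while the robot is not near it.
Once in a run the grip may slacken for a moment while it holds something.
It also fails if it takes over 210 s, if anything falls off the work surface, if the arm or the gripper's body presses on something with over 40 N, if the wrist force passes 120 N, or if a joint passes its speed limit or range.

## Robot

A 6-joint arm with a two-finger parallel gripper is mounted at the origin on the work surface. World frame = base frame: x ahead of the robot, y to its left, z up, the work surface at z = 0. Lengths are in mm, angles in degrees, forces in N, time in s.
With the tool pointing down it reaches from about 300 to 850 mm from the base axis. Payload 4.2 kg.
Tool frame: the origin (TCP) lies between the finger pads; the fingertips stand 11 mm ahead of it and the grasp point (between the pads) lies 8 mm behind it (env.tips_ahead is the distance from the TCP to the fingertips, in mm); z points along the fingers, y is the line along which they close (so a half turn about z gives the same grasp; the last joint's range is limited). The gripper opens to 91 mm and grips with 3 to 60 N. Pads are 32 mm wide; open, the fingers measure 118 mm over their backs; the gripper's body (76 mm by 178 mm) begins 60 mm behind the grasp point.
Start: joints at [-69.786, 18.312, 89.639, -0, 72.044, -1.146], TCP at [209.433, -535.518, 224.976] pointing down, gripper open.
Joint ranges: [-177.97, 177.97], [-48.28, 115.42], [12.27, 149.76], [-77.06, 257.06], [2.81, 150.46], [-146.56, 146.56]. Speed limits (degrees/s): [147.25, 147.25, 180, 180, 180, 180].

## Interface

Orientations are given as [roll, pitch, yaw] about the fixed x, y, z axes, in that order (R = Rz(yaw) Ry(pitch) Rx(roll)).
In Python, from workcell import env, cams gives the robot as it stands.
- The arm moves only by the tool step_arm, never from a script. Its arguments are lists of equal length, an entry for each row: "linear": the shift along the tool's x, y, z in units of 30 cm (1.0 is 30 cm), a list of three; "turn": the turn about the tool's z in units of 360 degrees (1.0 is 360 degrees). In form: {"linear": [[tx, ty, tz], ...], "turn": [turn, ...]}. A call has 1 to 20 rows; each row is the pose to reach, as a shift and turn from the pose commanded when the call began, along the tool's axes at that moment, turning the shorter way round; what a row does not reach only later rows make up. A row lasts 1/8 s, in which the tool goes at most 62.5 mm and 10.7 degrees, less where a joint would pass 70% of its speed; a pose out of reach is approached as far as the arm can. A call with a number of a shift or a turn outside -1 to 1 is refused whole. A call with a gripper value outside its range is refused whole. "fingers" is the closure, from -1 (fully open) to 1 (shut), so that 0 is half open, set as the call begins (left out, the last holds). The fingers move at their own pace and stop on an object; "force" is the grip in N (left out, the last holds). Time passes only in rows, so rows that repeat a pose let the fingers close. It gives the time, the measured TCP pose, the force, the opening and the grip force at its end, in the units of the state.
- env.state(): the state, without advancing time (a new reading comes with each control period).
- cams.grab_frame(name): name is "scene" or "top" or "wrist"; returns a dict with "color" (384x512x3 uint8, blue, green, red), "fx", "fy", "cx", "cy" (pixels), "extrinsics" (4x4, takes a point from camera to world coordinates); the wrist camera has in their place "tool_from_camera" (4x4, takes a point from camera to tool coordinates, whose origin is the TCP and whose axes are the flange's). Camera axes: x right, y down, z forward; pixel columns grow to the right and rows downward; lengths in mm; the calibration is good to about 2 mm. A picture is of the moment at which its call begins: read the wrist's pose just before it. There is no depth.
- env.job_done(): hands the job in; it is judged then, once.
The state is a dict: "time_s": time; "qpos": joint angles; "qvel": joint speeds; "effort": joint torques, N m; "ee_pos": TCP position; "ee_rot": TCP orientation; "force": force on the tool from outside, world axes, zero at the start; "torque": the same for the moment, N m; "gripper_width": finger opening in mm; "gripper_force": force on a finger pad.
Only numpy, scipy, OpenCV 4.12 (cv2) and the standard library are available. Lean on these libraries where they do the work, as an engineer would, in place of code of your own. Each camera call takes 0.05 s, during which the arm holds its last target. There are 200 camera calls.

## Working session

There is one attempt and no reset: what is moved stays moved. The work goes in short steps, Python scripts to look and compute and a tool call to move; the robot and the scene stay as the last step left them, time stands still between calls to the robot, and variables do not carry over. Pictures are saved under pics/ and viewed, at most 14 in all, crops included, and the job is handed in when it is done.

Besides the shell and the picture viewer there is one more tool, called after ">>>" as name(argument=value, ...) on one line, values as JSON. step_arm: Moves the arm, as the interface text tells. Its arguments: {"type":"object","properties":{"linear":{"type":"array"},"turn":{"type":"array"},"fingers":{"type":"number"},"force":{"type":"number"}},"required":["linear","turn"]}

```bash
mkdir -p pics && ls
cat > h.py <<'E'
import numpy as np, cv2
from workcell import env, cams
from scipy.spatial.transform import Rotation as R
def grab(name,fn=None):
    s=env.state(); f=cams.grab_frame(name)
    if name=="wrist":
        T=np.eye(4);T[:3,:3]=R.from_euler('xyz',s['ee_rot'],degrees=True).as_matrix();T[:3,3]=s['ee_pos']
        f['extrinsics']=T@np.array(f['tool_from_camera'])
    if fn: cv2.imwrite('pics/'+fn,f['color'])
    np.savez('pics/'+(fn or name)+'.npz',E=f['extrinsics'],k=[f['fx'],f['fy'],f['cx'],f['cy']],color=f['color'])
    return f
def load(fn):
    d=np.load('pics/'+fn+'.npz'); return d
def ray(d,u,v):
    fx,fy,cx,cy=d['k'];E=d['E'];r=E[:3,:3]@np.array([(u-cx)/fx,(v-cy)/fy,1]);return E[:3,3],r
def atz(d,u,v,z):
    o,r=ray(d,u,v);return o+r*(z-o[2])/r[2]
def proj(d,p):
    fx,fy,cx,cy=d['k'];q=np.linalg.inv(d['E'])@np.append(p,1);return np.array([fx*q[0]/q[2]+cx,fy*q[1]/q[2]+cy])
def tri(obs):
    A=np.zeros((3,3));b=np.zeros(3)
    for d,u,v in obs:
        o,r=ray(d,u,v);r=r/np.linalg.norm(r);M=np.eye(3)-np.outer(r,r);A+=M;b+=M@o
    return np.linalg.solve(A,b)
def go(p,yaw=None):
    "shift in tool axes (units) & turn from the present pose"
    s=env.state();Rm=R.from_euler('xyz',s['ee_rot'],degrees=True).as_matrix()
    d=Rm.T@(np.array(p)-s['ee_pos'])/300
    return d
E
python3 - <<'E'
from h import *
a=grab('scene','scene0.png');b=grab('top','top0.png')
big=np.hstack([a['color'],b['color']])
print(env.state())
for f in(a,b): print(np.round(f['extrinsics'],2),f['fx'])
E
```

```text
pics
{'time_s': 0.1, 'qpos': array([-6.97868927e+01,  1.83479170e+01,  8.96995387e+01, -1.45695425e-03,
        7.20450365e+01, -1.14407449e+00]), 'qvel': array([-0.02944615, -0.11692099, -0.11751716,  0.0422976 , -0.04527706,
        0.03488384]), 'effort': array([ 1.64307116e-04, -4.13331771e+01, -2.32508719e+01,  7.29634124e-02,
        4.22330014e-02, -3.96762891e-05]), 'ee_pos': array([ 209.26188152, -535.09476025,  224.20413264]), 'ee_rot': array([-1.79907499e+02, -4.61752274e-04,  2.13576317e+01]), 'force': array([-0.85393437, -0.42365047,  0.49566477]), 'torque': array([ 0.00830462,  0.01790828, -0.01565217]), 'gripper_force': 0.0, 'gripper_width': 91.13830824688571}
[[-5.40000e-01  6.20000e-01 -5.70000e-01  1.38570e+03]
 [ 8.40000e-01  4.00000e-01 -3.60000e-01  5.01400e+02]
 [ 0.00000e+00 -6.70000e-01 -7.40000e-01  1.11559e+03]
 [ 0.00000e+00  0.00000e+00  0.00000e+00  1.00000e+00]] 451.23094685243007
[[-1.00000e-02 -9.90000e-01  1.20000e-01  4.75260e+02]
 [-1.00000e+00  1.00000e-02 -0.00000e+00 -5.61000e+00]
 [ 0.00000e+00 -1.20000e-01 -9.90000e-01  1.03957e+03]
 [ 0.00000e+00  0.00000e+00  0.00000e+00  1.00000e+00]] 401.83972407858136
```

Run:
```python
from h import *
for n in('scene0','top0'):
    im=cv2.imread(f'pics/{n}.png');cv2.imwrite(f'pics/{n}b.png',cv2.resize(im,(800,600),interpolation=cv2.INTER_CUBIC))
```

```text
(no output)
```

View pics/scene0b.png

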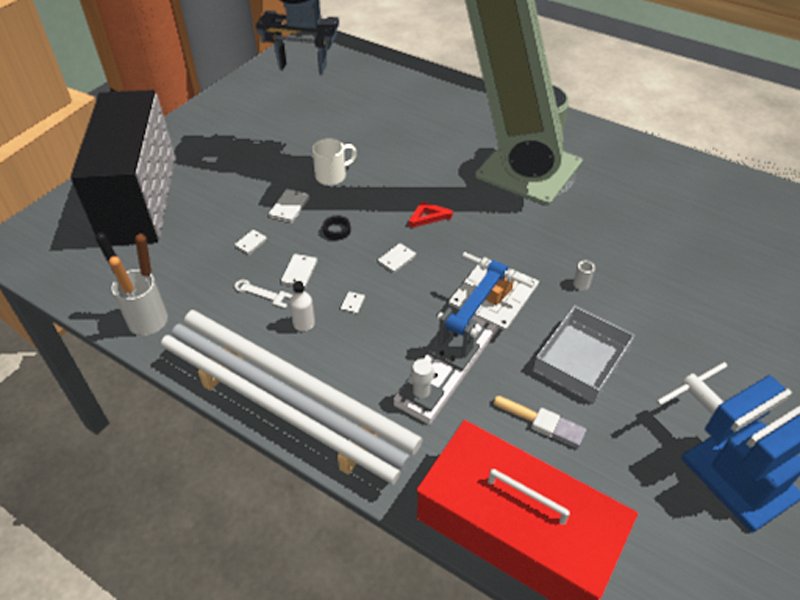

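View pics/top0b.png

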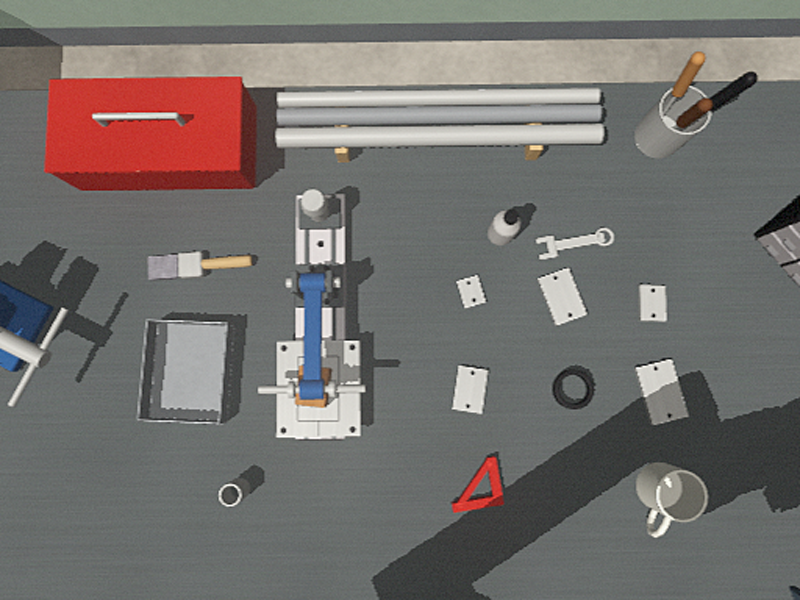

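The top view (800 px scale) shows the seat at about (318,390), the hinge at (313,285), the tray at (188,372), and all five plates at about (562,296), (662,391), (471,388), (653,302) and (471,291). Next I'll measure them.

Run:
```python
from h import *
t=load('top0.png');s=load('scene0.png');k=512/800
g=cv2.cvtColor(t['color'],cv2.COLOR_BGR2GRAY)
def rect(d,u,v,z,th):
    im=cv2.cvtColor(d['color'],cv2.COLOR_BGR2GRAY);m=(im>th).astype(np.uint8)
    n,l,st,c=cv2.connectedComponentsWithStats(m,connectivity=4)
    i=l[v,u]; 
    if i==0: return None
    cs,_=cv2.findContours((l==i).astype(np.uint8),cv2.RETR_EXTERNAL,cv2.CHAIN_APPROX_NONE)
    c=cs[0][:,0,:]
    P=np.array([atz(d,a,b,z)[:2] for a,b in c]).astype(np.float32)
    return cv2.minAreaRect(P), st[i][4]
for n,p in dict(A=(562,300),B=(662,380),C=(468,393),D=(653,306),E=(475,296)).items():
    print(n,rect(t,int(p[0]*k),int(p[1]*k),11,140),'shade',rect(t,int(p[0]*k),int(p[1]*k),11,100))
for n,p in dict(A=(300,268),B=(288,208),C=(397,257),D=(251,241),E=(352,303)).items():
    print('scene',n,rect(s,int(p[0]*k),int(p[1]*k),11,110))
for n,p in dict(sw1=(277,341),sw2=(359,341),sw3=(360,437),sw4=(277,438)).items(): print(n,atz(t,p[0]*k,p[1]*k,46).round(1))
for n,p in dict(axL=(260,390),axR=(363,389)).items(): print(n,atz(t,p[0]*k,p[1]*k,108).round(1))
for n,p in dict(t1=(148,321),t2=(229,321),t3=(224,422),t4=(138,421)).items(): print(n,atz(t,p[0]*k,p[1]*k,45).round(1))
# triangulate axle ends
print(tri([(t,260*k,390*k),(s,533*k,276*k)]),tri([(t,363*k,389*k),(s,466*k,257*k)]))
for q in [(537,281),(505,327)]: print('scene seat',atz(s,q[0]*k,q[1]*k,46))
# others
for n,p in dict(oil=(500,235),tape=(573,388),mug=(655,490),roll=(232,494),wr=(545,245)).items(): print(n,atz(t,p[0]*k,p[1]*k,0).round(0))
```

```text
A (((601.1287231445312, -261.81854248046875), (83.38639831542969, 55.44083023071289), 19.180049896240234), np.int32(684)) shade (((589.5989990234375, 0.345703125), (1384.1953125, 922.1700439453125), 89.99720764160156), np.int32(133208))
B (((465.8751525878906, -411.8850402832031), (47.85334777832031, 61.81839370727539), 13.741114616394043), np.int32(399)) shade (((589.5989990234375, 0.345703125), (1384.1953125, 922.1700439453125), 89.99720764160156), np.int32(133208))
C (((450.74517822265625, -105.99606323242188), (49.2698860168457, 71.37491607666016), 80.5377426147461), np.int32(545)) shade (((589.5989990234375, 0.345703125), (1384.1953125, 922.1700439453125), 89.99720764160156), np.int32(133208))
D (((588.189208984375, -411.23822021484375), (43.61463165283203, 59.654296875), 89.23017120361328), np.int32(379)) shade (((589.5989990234375, 0.345703125), (1384.1953125, 922.1700439453125), 89.99720764160156), np.int32(133208))
E (((611.0431518554688, -111.56732177734375), (47.05999755859375, 37.70689010620117), 15.29857349395752), np.int32(258)) shade (((589.5989990234375, 0.345703125),
[... 553 characters left out ...]
0644645690918), np.int32(53813))
scene E (((566.1685791015625, 28.5032958984375), (880.0836181640625, 1459.6885986328125), 12.040644645690918), np.int32(53813))
sw1 [530.7 200.1  46. ]
sw2 [529.   70.5  46. ]
sw3 [379.9  69.6  46. ]
sw4 [380.1 198.5  46. ]
axL [455.6 211.5 108. ]
axR [455.1  60.2 108. ]
t1 [565.3 405.6  45. ]
t2 [563.6 276.9  45. ]
t3 [405.6 281.6  45. ]
t4 [409.  415.8  45. ]
[454.76977366 209.17858417 128.11075751] [453.67684704  62.89345532 100.06634009]
scene seat [383.93988888 200.39175609  46.        ]
scene seat [531.15983447 201.15595636  46.        ]
oil [ 707. -165.    0.]
tape [ 450. -277.    0.]
mug [ 285. -402.    0.]
roll [288. 279.   0.]
wr [ 689. -240.    0.]
```

>>> step_arm(linear=[[0.8, -0.85, 0], [0.8, -0.85, 0], [0.8, -0.85, 0], [0.8, -0.85, 0], [0.8, -0.85, 0], [0.8, -0.85, 0], [0.8, -0.85, 0]], turn=[-0.192, -0.192, -0.192, -0.192, -0.192, -0.192, -0.192], fingers=-0.2)

```text
time_s: 0.98
ee_pos: [340.4, -208.2, 224.8]
ee_rot: [-180.0, -0.0, 90.9]
force: [0.7, -0.7, 0.7]
gripper_width: 54.4
gripper_force: 0.0
```

>>> step_arm(linear=[[0.95, 0.383, 0], [0.95, 0.383, 0], [0.95, 0.383, 0], [0.95, 0.383, 0], [0.95, 0.383, 0], [0.95, 0.383, 0], [0.95, 0.383, 0]], turn=[0, 0, 0, 0, 0, 0, 0])

```text
time_s: 1.85
ee_pos: [452.0, 75.1, 224.5]
ee_rot: [-179.9, 0.0, 90.5]
force: [-0.3, -0.3, 0.4]
gripper_width: 54.9
gripper_force: 0.0
```

Run:
```python
from h import *
s=env.state();print(s['time_s'],s['ee_pos'],s['ee_rot'],s['gripper_width'],s['force'])
f=grab('wrist','w1.png');print(np.round(f['tool_from_camera'],3),f['fx'])
```

```text
1.85 [451.97603014  75.06606305 224.48398019] [-1.79918233e+02  4.47777063e-02  9.05249706e+01] 54.91085725394557 [-0.31609697 -0.29718586  0.35301819]
[[ 1.00000e-03 -9.72000e-01 -2.37000e-01  6.60250e+01]
 [ 1.00000e+00  1.00000e-03 -1.00000e-03 -1.69500e+00]
 [ 1.00000e-03 -2.37000e-01  9.72000e-01 -1.59607e+02]
 [ 0.00000e+00  0.00000e+00  0.00000e+00  1.00000e+00]] 336.14153367678654
```

View pics/w1.png

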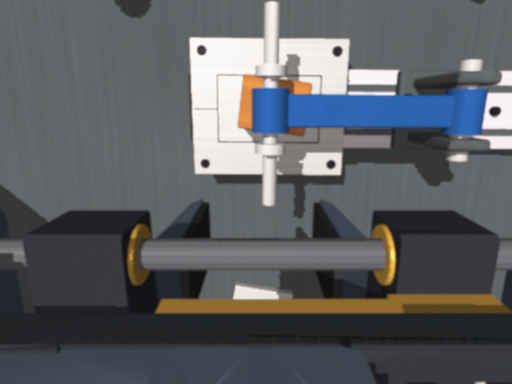

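The wrist view shows seat corners (190,40), (348,38), (343,174), (196,176). The scribed frame runs about (218,75) to (321,142), the axle lies along x≈270, and the block is turned about 8°.

Run:
```python
from h import *
d=load('w1.png');t=load('top0.png');k=.64
for q in [(190,40),(348,38),(343,174),(196,176)]: print('seat',atz(d,*q,46).round(1))
P=np.mean([atz(d,*q,46) for q in [(190,40),(348,38),(343,174),(196,176)]],0);print('c',P)
for q in [(218,75),(322,75),(321,142),(219,142)]: print('frame',atz(d,*q,46).round(1))
for q in [(271,3),(269,205)]: print('axle@108',atz(d,*q,108).round(1))
print('pin',atz(d,471,66,99),atz(d,457,156,99))
print(tri([(d,269,205),(t,363*k,389*k)]),tri([(d,271,3),(t,260*k,390*k)]))
for q in [(243,78),(312,83),(305,134),(239,128)]: print('block',atz(d,*q,86).round(1))
```

```text
seat [382.2 198.9  46. ]
seat [529.9 202.   46. ]
seat [534.   72.4  46. ]
seat [383.1  68.8  46. ]
c [457.32233993 135.50401928  46.        ]
frame [407.8 167.9  46. ]
frame [507.4 168.9  46. ]
frame [509.8 104.9  46. ]
frame [407.5 103.9  46. ]
axle@108 [456.1 214.5 108. ]
axle@108 [457.1  57.3 108. ]
pin [617.4041539  172.53146986  99.        ] [616.96328964  99.84974688  99.        ]
[456.03969276  59.67464258 116.18227432] [455.84219828 203.20609019 147.30150662]
block [433.9 162.5  86. ]
block [492.4 159.   86. ]
block [488.3 116.1  86. ]
block [430.3 120.7  86. ]
```

>>> step_arm(linear=[[0.002, 0.0167, 0.15], [0.002, 0.0167, 0.3], [0.002, 0.0167, 0.4], [0.002, 0.0167, 0.416], [0.002, 0.0167, 0.416], [0.002, 0.0167, 0.416]], turn=[-0.001, -0.001, -0.001, -0.001, -0.001, -0.001])

```text
time_s: 2.65
ee_pos: [458.6, 75.7, 101.6]
ee_rot: [179.8, -0.0, 90.8]
force: [1.6, -0.8, 0.7]
gripper_width: 54.6
gripper_force: 0.0
```

>>> step_arm(linear=[[0, 0, 0], [0, 0, 0], [0, 0, 0], [0, 0, 0], [0, 0, 0], [0, 0, 0], [0, 0, 0], [0, 0, 0]], turn=[0, 0, 0, 0, 0, 0, 0, 0], fingers=1, force=25)

```text
time_s: 3.65
ee_pos: [458.8, 76.0, 100.3]
ee_rot: [179.9, -0.0, 90.8]
force: [5.9, -0.5, -3.5]
gripper_width: 11.3
gripper_force: 25.0
```

Run:
```python
from h import *
f=grab('wrist','w2.png')
# arc, from angle a0 to 1.92 in tool units (tool y = seat x, tool z = down)
a0=.056
for a in np.linspace(a0,1.93,19)[1:]:
    print([0,round(160*(np.cos(a0)-np.cos(a))/300,3),round(-160*(np.sin(a)-np.sin(a0))/300,3)],end=', ')
```

```text
[0, np.float64(0.006), np.float64(-0.055)], [0, np.float64(0.018), np.float64(-0.109)], [0, np.float64(0.035), np.float64(-0.162)], [0, np.float64(0.058), np.float64(-0.213)], [0, np.float64(0.085), np.float64(-0.261)], [0, np.float64(0.118), np.float64(-0.306)], [0, np.float64(0.155), np.float64(-0.347)], [0, np.float64(0.196), np.float64(-0.384)], [0, np.float64(0.241), np.float64(-0.417)], [0, np.float64(0.289), np.float64(-0.445)], [0, np.float64(0.34), np.float64(-0.467)], [0, np.float64(0.393), np.float64(-0.485)], [0, np.float64(0.447), np.float64(-0.497)], [0, np.float64(0.502), np.float64(-0.503)], [0, np.float64(0.557), np.float64(-0.503)], [0, np.float64(0.613), np.float64(-0.497)], [0, np.float64(0.667), np.float64(-0.486)], [0, np.float64(0.72), np.float64(-0.469)],
```

View pics/w2.png

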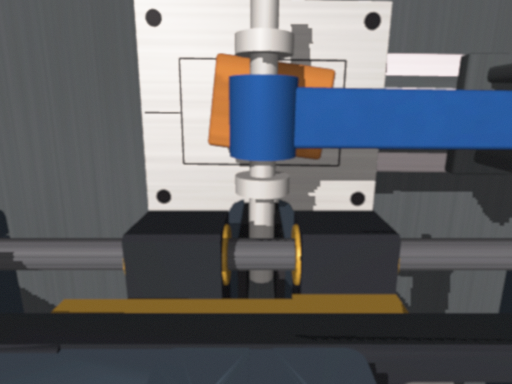

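The bar is gripped: opening 11.3 mm, pads on the bar around (262,250). Now I'll swing it along the arc.

>>> step_arm(linear=[[0, 0.008, -0.055], [0, 0.02, -0.109], [0, 0.037, -0.162], [0, 0.06, -0.213], [0, 0.087, -0.261], [0, 0.12, -0.306], [0, 0.157, -0.347], [0, 0.198, -0.384], [0, 0.243, -0.417], [0, 0.291, -0.445], [0, 0.342, -0.467], [0, 0.395, -0.485], [0, 0.449, -0.497], [0, 0.504, -0.503], [0, 0.56, -0.503], [0, 0.615, -0.497], [0, 0.669, -0.486], [0, 0.71, -0.474], [0, 0.71, -0.474], [0, 0.71, -0.474]], turn=[0, 0, 0, 0, 0, 0, 0, 0, 0, 0, 0, 0, 0, 0, 0, 0, 0, 0, 0, 0])

```text
time_s: 6.2
ee_pos: [670.1, 76.5, 241.8]
ee_rot: [-179.9, 0.3, 90.8]
force: [1.7, -5.9, -0.2]
gripper_width: 11.1
gripper_force: 25.0
```

>>> step_arm(linear=[[0, 0, 0], [0, 0, 0], [0, 0, 0], [0, 0, -0.1], [0, 0, -0.2], [0, 0, -0.2]], turn=[0, 0, 0, 0, 0, 0], fingers=-0.2)

```text
time_s: 6.95
ee_pos: [671.4, 79.5, 305.1]
ee_rot: [179.7, -0.0, 90.9]
force: [-0.0, -0.1, -0.6]
gripper_width: 55.0
gripper_force: 0.0
```

>>> step_arm(linear=[[0.05, -0.2, 0], [0.1, -0.4, 0], [0.15, -0.6, 0.05], [0.213, -0.75, 0.15], [0.213, -0.88, 0.25], [0.213, -0.88, 0.25], [0.213, -0.88, 0.25], [0.213, -0.88, 0.25], [0.213, -0.88, 0.25], [0.213, -0.88, 0.25], [0.213, -0.88, 0.25], [0.213, -0.88, 0.25]], turn=[0.263, 0.263, 0.263, 0.263, 0.263, 0.263, 0.263, 0.263, 0.263, 0.263, 0.263, 0.263], fingers=-1)

```text
time_s: 8.45
ee_pos: [405.5, 139.1, 227.1]
ee_rot: [180.0, 0.0, -3.8]
force: [-0.1, -0.1, 0.6]
gripper_width: 91.2
gripper_force: 0.0
```

Run:
```python
from h import *
s=env.state();print(s['time_s'],s['ee_pos'],s['ee_rot'],s['gripper_width'],s['force'])
f=grab('wrist','w3.png')
```

```text
8.45 [405.46036088 139.0872491  227.07424027] [ 1.79987232e+02  2.51908271e-02 -3.77217847e+00] 91.209998910583 [-0.11074257 -0.10338919  0.59129889]
```

View pics/w3.png

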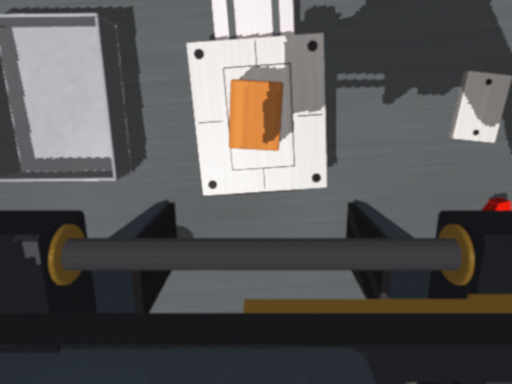

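The view shows seat corners (188,44), (324,35), (327,186), (203,195) and frame corners (223,67), (290,64), (295,167), (232,171). The block's top corners are (230,82), (283,82), (279,150), (229,147).

Run:
```python
from h import *
d=load('w3.png')
P=np.array([atz(d,*q,46)[:2] for q in [(188,44),(324,35),(327,186),(203,195)]]);print(P.round(1),P.mean(0))
F=np.array([atz(d,*q,46)[:2] for q in [(223,67),(290,64),(295,167),(232,171)]]);print(F.round(1),F.mean(0))
for Q in(P,F):
    v=Q[0]-Q[3]+Q[1]-Q[2];w=Q[0]-Q[1]+Q[3]-Q[2];print(np.degrees([np.arctan2(v[1],v[0]),np.arctan2(-w[0],w[1])]))
B=np.array([atz(d,*q,86)[:2] for q in [(230,82),(283,82),(279,150),(229,147)]]);print(B.round(1),B.mean(0))
T=np.array([atz(d,*q,45)[:2] for q in [(97,17),(116,178),]]);print('tray right corners',T)
print(atz(load('w1.png'),256,106,46))
```

```text
[[529.5 199.5]
 [529.   71.1]
 [382.6  71. ]
 [381.4 201.1]] [455.61429172 135.66491969]
[[506.8 168.4]
 [505.3 104.1]
 [404.9 103.5]
 [405.  168.5]] [455.49334916 136.12760179]
[-0.27720776  0.16772725]
[ 0.16558516 -0.67560462]
[[489.9 159.6]
 [487.  114.3]
 [428.9 120.8]
 [434.5 165.3]] [460.09693856 140.02804727]
tray right corners [[558.47477362 281.54978056]
 [405.26255565 289.54237606]]
[444.37617231 139.36655138  46.        ]
```

>>> step_arm(linear=[[0.181, -0.015, 0.1], [0.181, -0.015, 0.25], [0.181, -0.015, 0.4], [0.181, -0.015, 0.5], [0.181, -0.015, 0.533], [0.181, -0.015, 0.533], [0.181, -0.015, 0.533]], turn=[0.004, 0.004, 0.004, 0.004, 0.004, 0.004, 0.004])

```text
time_s: 9.38
ee_pos: [461.2, 140.3, 68.7]
ee_rot: [-179.9, -0.2, -5.3]
force: [-0.3, 0.0, 0.3]
gripper_width: 91.0
gripper_force: 0.0
```

>>> step_arm(linear=[[0, 0, 0], [0, 0, 0], [0, 0, 0], [0, 0, 0], [0, 0, 0], [0, 0, 0], [0, 0, -0.1], [0, 0, -0.25], [0, 0, -0.25]], turn=[0, 0, 0, 0, 0, 0, 0, 0, 0], fingers=1, force=25)

```text
time_s: 10.5
ee_pos: [462.4, 140.6, 145.3]
ee_rot: [-179.9, -0.4, -5.3]
force: [-0.5, -0.6, -1.0]
gripper_width: 46.4
gripper_force: 24.9
```

>>> step_arm(linear=[[0.004, -0.15, -0.02], [0.008, -0.35, -0.02], [0.017, -0.55, -0.02], [0.017, -0.684, -0.02], [0.017, -0.684, -0.02], [0.017, -0.684, 0.1], [0.017, -0.684, 0.25], [0.017, -0.684, 0.35], [0.017, -0.684, 0.383], [0.017, -0.684, 0.383], [0.017, -0.684, 0.383]], turn=[0, 0, 0, 0, 0, 0, 0, 0, 0, 0, 0])

```text
time_s: 11.88
ee_pos: [484.9, 344.1, 28.8]
ee_rot: [-179.9, -0.1, -5.3]
force: [0.6, 0.2, -1.1]
gripper_width: 46.0
gripper_force: 24.9
```

>>> step_arm(linear=[[0, 0, 0], [0, 0, 0], [0, 0, 0], [0, 0, 0], [0, 0, -0.15], [0, 0, -0.35], [0, 0, -0.6], [0, 0, -0.6]], turn=[0, 0, 0, 0, 0, 0, 0, 0], fingers=-0.35)

```text
time_s: 12.88
ee_pos: [486.0, 345.2, 212.7]
ee_rot: [-179.6, -0.4, -5.3]
force: [-0.3, 0.8, -0.2]
gripper_width: 61.6
gripper_force: 0.0
```

Run:
```python
from h import *
s=env.state();print(s['time_s'],s['ee_pos'],s['ee_rot'],s['gripper_width'],s['force'])
f=grab('top','top1.png')
im=f['color'];cv2.imwrite('pics/top1b.png',cv2.resize(im[100:300,80:480],(800,400),interpolation=cv2.INTER_CUBIC))
```

```text
12.875 [486.00676459 345.19618057 212.69222838] [-179.64850313   -0.43470489   -5.27661698] 61.64229557305356 [-0.30917579  0.83208397 -0.21961155]
```

View pics/top1b.png

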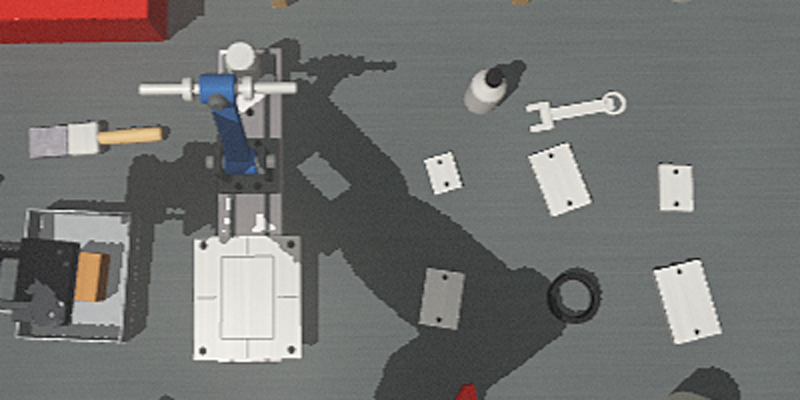

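The block is in the tray and the arm is swung over. plate_1 is now fully lit at about crop (688,301), with corners (654,268), (701,259), (722,333), (677,343).

```bash
cat >> h.py <<'E'
def plate(d,u,v,z,th=140):
    im=cv2.cvtColor(d['color'],cv2.COLOR_BGR2GRAY);m=(im>th).astype(np.uint8)
    n,l,st,c=cv2.connectedComponentsWithStats(m,connectivity=4)
    cs,_=cv2.findContours((l==l[int(v),int(u)]).astype(np.uint8),cv2.RETR_EXTERNAL,cv2.CHAIN_APPROX_NONE)
    P=np.array([atz(d,a,b,z)[:2] for a,b in cs[0][:,0,:]]).astype(np.float32)
    (c,(w,h),a)=cv2.minAreaRect(P)
    if w<h: a+=90;w,h=h,w
    return np.round(c,1),round(w),round(h),round((a+90)%180-90,1)
def mv(p,yaw):
    "tool units from the measured pose"
    s=env.state();y0=s['ee_rot'][2];c,n=np.cos(np.radians(y0)),np.sin(np.radians(y0))
    d=np.array(p)-s['ee_pos'];t=((y0-yaw+180)%360-180)/360
    return np.round([(d[0]*c+d[1]*n)/300,(d[0]*n-d[1]*c)/300,-d[2]/300],4),round(t,4)
E
python3 - <<'E'
from h import *
d=load('top1.png')
for n,q in dict(p1=(695,301),p2=(565,175),p3=(436,300),p4=(676,195),p5=(448,180)).items(): print(n,plate(d,q[0]/2+80,q[1]/2+100,11,140 if n!='p3' else 85))
print(env.state()['ee_pos'],mv((420,-250,212),15))
E
```

```text
p1 (array([ 442.8, -417.2]), 96, 62, 13.4)
p2 (array([ 601. , -261.8]), 84, 56, 19.3)
p3 (array([ 451. , -106.2]), 72, 50, -9.8)
p4 (array([ 588.2, -411.3]), 60, 44, -0.8)
p5 (array([ 611. , -111.6]), 47, 38, 15.3)
[485.50441587 344.83356463 211.75224787] (array([-3.5100e-02,  1.9945e+00, -8.0000e-04]), np.float64(-0.0563))
```

>>> step_arm(linear=[[0, 0.2, 0], [0, 0.4, 0], [0, 0.6, 0], [0, 0.8, 0], [0, 1.0, 0], [0, 1.0, 0]], turn=[0, 0, 0, 0, 0, 0], fingers=-1)

```text
time_s: 13.68
ee_pos: [454.7, 41.8, 205.8]
ee_rot: [179.9, 0.2, -5.6]
force: [-0.3, -0.2, -0.1]
gripper_width: 91.4
gripper_force: 0.0
```

>>> step_arm(linear=[[0, 0.2, 0], [0, 0.4, 0], [0, 0.6, 0], [0, 0.8, 0], [0, 1.0, 0], [0, 1.0, 0]], turn=[0, 0, 0, 0, 0, 0])

```text
time_s: 14.42
ee_pos: [428.6, -255.9, 205.8]
ee_rot: [-180.0, 0.1, -5.5]
force: [-0.5, 0.4, -0.2]
gripper_width: 91.1
gripper_force: 0.0
```

>>> step_arm(linear=[[-0.02, 0.2, 0.05], [-0.04, 0.4, 0.1], [-0.066, 0.592, 0.1], [-0.066, 0.592, 0.1], [-0.066, 0.592, 0.1], [-0.066, 0.592, 0.1]], turn=[-0.052, -0.052, -0.052, -0.052, -0.052, -0.052])

```text
time_s: 15.18
ee_pos: [393.6, -426.5, 177.4]
ee_rot: [-179.9, 0.0, 13.6]
force: [-0.4, 0.3, 0.5]
gripper_width: 91.5
gripper_force: 0.0
```

Run:
```python
from h import *
s=env.state();print(s['time_s'],s['ee_pos'],s['ee_rot'])
grab('wrist','w4.png');d=load('w4.png')
u,v=proj(d,(443,-417,12));print(u,v)
r=plate(d,u+12,v,12,130);print(r)
print(mv((*r[0],14),r[3]))
```

```text
15.175 [ 393.61128436 -426.48864957  177.36988358] [-1.79932847e+02  4.54026681e-03  1.35759613e+01]
263.7811685658002 119.70950637716656
(array([ 442.9, -417.4]), 97, 62, 13.4)
(array([0.1671, 0.0082, 0.5455]), np.float64(0.0005))
```

View pics/w4.png

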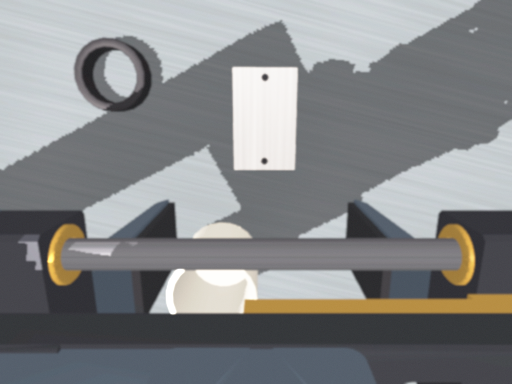

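>>> step_arm(linear=[[0.167, 0.008, 0], [0.167, 0.008, 0.15], [0.167, 0.008, 0.35], [0.167, 0.008, 0.48], [0.167, 0.008, 0.53], [0.167, 0.008, 0.545], [0.167, 0.008, 0.545], [0.167, 0.008, 0.545]], turn=[0, 0, 0, 0, 0, 0, 0, 0])

```text
time_s: 16.23
ee_pos: [442.9, -420.1, 15.7]
ee_rot: [179.8, -0.1, 13.4]
force: [0.2, -0.2, -0.0]
gripper_width: 91.2
gripper_force: 0.0
```

>>> step_arm(linear=[[0, 0, 0], [0, 0, 0], [0, 0, 0], [0, 0, 0], [0, 0, 0]], turn=[0, 0, 0, 0, 0], fingers=1, force=45)

```text
time_s: 16.85
ee_pos: [441.8, -418.7, 14.1]
ee_rot: [-179.9, 0.0, 13.4]
force: [-1.7, 2.4, 3.0]
gripper_width: 59.9
gripper_force: 45.0
```

Run:
```python
from h import *
s=env.state();print(s['time_s'],s['ee_pos'],s['ee_rot'],s['gripper_width'])
print(mv((456.3,135.8,105),0.3))
```

```text
16.85 [ 441.80288627 -418.74031691   14.11386748] [-1.79922145e+02  2.54028528e-02  1.34243497e+01] 59.8683176476762
(array([ 0.4761, -1.7867, -0.303 ]), np.float64(0.0365))
```

>>> step_arm(linear=[[0, 0, -0.1], [0, 0, -0.25], [0.02, -0.05, -0.35], [0.06, -0.22, -0.35], [0.1, -0.39, -0.35], [0.15, -0.56, -0.35], [0.19, -0.73, -0.35], [0.236, -0.89, -0.35], [0.236, -0.89, -0.35], [0.236, -0.89, -0.35]], turn=[0, 0, 0, 0.01, 0.02, 0.03, 0.0365, 0.0365, 0.0365, 0.0365])

```text
time_s: 18.1
ee_pos: [448.9, -143.4, 118.6]
ee_rot: [180.0, 0.0, 0.4]
force: [0.2, 0.3, -4.5]
gripper_width: 59.8
gripper_force: 45.0
```

Run:
```python
from h import *
s=env.state();print(s['time_s'],s['ee_pos'],s['ee_rot'],s['gripper_width'],s['force'])
print(mv((455,135.8,63),0.3))
```

```text
18.1 [ 448.87643841 -143.38435031  118.57501601] [1.79963081e+02 2.25823867e-02 3.57262741e-01] 59.806500127058584 [ 0.20242896  0.25973078 -4.46229006]
(array([ 0.0262, -0.9305,  0.1853]), np.float64(0.0002))
```

>>> step_arm(linear=[[0.004, -0.15, 0], [0.008, -0.32, 0], [0.015, -0.49, 0], [0.02, -0.66, 0], [0.026, -0.82, 0], [0.026, -0.93, 0], [0.026, -0.93, 0], [0.026, -0.93, 0.1], [0.026, -0.93, 0.165], [0.026, -0.93, 0.175], [0.026, -0.93, 0.175]], turn=[0, 0, 0, 0, 0, 0, 0, 0, 0, 0, 0])

```text
time_s: 19.48
ee_pos: [456.0, 135.0, 66.8]
ee_rot: [180.0, -0.0, 0.2]
force: [-0.3, 0.0, -5.7]
gripper_width: 59.8
gripper_force: 45.0
```

>>> step_arm(linear=[[0, 0, 0.007], [0, 0, 0.014], [0, 0, 0.018], [0, 0, 0.02], [0, 0, 0.02]], turn=[0, 0, 0, 0, 0])

```text
time_s: 20.1
ee_pos: [455.2, 135.9, 60.5]
ee_rot: [180.0, -0.0, 0.3]
force: [0.4, -0.5, -5.3]
gripper_width: 59.7
gripper_force: 45.0
```

Still hanging (-5.3 N), so the seat is just below. I'll lower it a little.

>>> step_arm(linear=[[0, 0, 0.002], [0, 0, 0.004], [0, 0, 0.004]], turn=[0, 0, 0])

```text
time_s: 20.48
ee_pos: [455.4, 135.9, 60.1]
ee_rot: [-180.0, -0.0, 0.3]
force: [-1.8, -1.2, 6.1]
gripper_width: 59.4
gripper_force: 45.0
```

>>> step_arm(linear=[[0, 0, 0], [0, 0, 0], [0, 0, 0], [0, 0, -0.05], [0, 0, -0.15], [-0.08, 0, -0.3], [-0.17, 0, -0.42], [-0.17, 0, -0.42], [-0.17, 0, -0.42], [-0.17, 0, -0.42]], turn=[0, 0, 0, 0, 0, 0, 0, 0, 0, 0], fingers=-0.65)

```text
time_s: 21.72
ee_pos: [404.2, 135.4, 184.0]
ee_rot: [180.0, 0.1, 0.3]
force: [0.1, 1.1, -0.1]
gripper_width: 75.1
gripper_force: 0.0
```

Run:
```python
from h import *
s=env.state();print(s['time_s'],s['ee_pos'],s['ee_rot'],s['gripper_width'],s['force'])
grab('wrist','w5.png')
d=load('w5.png');cv2.imwrite('pics/w5b.png',cv2.resize(d['color'][10:220,150:370],None,fx=2.7,fy=2.7,interpolation=cv2.INTER_CUBIC))
print(proj(d,(456.3,135.8,58)))
```

```text
21.725 [404.20237308 135.39156097 184.00614684] [1.79953204e+02 1.30160544e-01 2.85394127e-01] 75.12319146241917 [ 0.10551412  1.10014242 -0.09962739]
[260.29537933 119.21142267]
```

View pics/w5b.png

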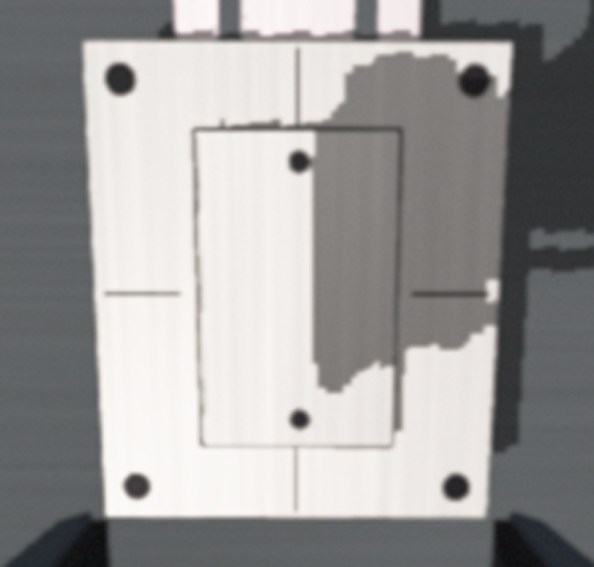

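Plate 1 lies inside the scribed frame: plate centre at crop (299,290), centre marks at (297,294). I'll press it with closed fingers.

>>> step_arm(linear=[[0.08, 0, 0], [0.17, 0, 0.05], [0.17, 0, 0.2], [0.17, 0, 0.33], [0.17, 0, 0.36], [0.17, 0, 0.37], [0.17, 0, 0.37], [0.17, 0, 0.37]], turn=[0, 0, 0, 0, 0, 0, 0, 0], fingers=1)

```text
time_s: 22.78
ee_pos: [456.1, 136.1, 75.5]
ee_rot: [-180.0, -0.2, 0.3]
force: [-0.5, -0.1, 0.0]
gripper_width: 0.5
gripper_force: 0.0
```

>>> step_arm(linear=[[0, 0, 0.004], [0, 0, 0.008], [0, 0, 0.012], [0, 0, 0.012]], turn=[0, 0, 0, 0])

```text
time_s: 23.28
ee_pos: [455.2, 135.8, 70.6]
ee_rot: [180.0, 0.0, 0.3]
force: [0.2, -0.2, 0.0]
gripper_width: 0.2
gripper_force: 0.0
```

>>> step_arm(linear=[[0, 0, 0.003], [0, 0, 0.006], [0, 0, 0.007], [0, 0, 0.007], [0, 0, 0.007]], turn=[0, 0, 0, 0, 0])

```text
time_s: 23.9
ee_pos: [455.3, 135.8, 69.3]
ee_rot: [180.0, -0.0, 0.3]
force: [-1.5, -0.4, 6.4]
gripper_width: 0.6
gripper_force: 3.0
```

>>> step_arm(linear=[[0, 0, 0.0015], [0, 0, 0.0015], [0, 0, 0.0015], [0, 0, 0.0015]], turn=[0, 0, 0, 0])

```text
time_s: 24.4
ee_pos: [455.3, 135.8, 69.3]
ee_rot: [180.0, -0.0, 0.3]
force: [-3.3, -0.6, 9.7]
gripper_width: 0.1
gripper_force: 4.9
```

Run:
```python
from h import *
s=env.state();print(s['time_s'],s['ee_pos'],s['ee_rot'],s['force'])
d=grab('top','top2.png');d=load('top2.png')
for n,q in dict(p2=(565,175),p3=(436,300),p4=(676,195),p5=(448,180)).items():
  for th in (140,85):print(n,plate(d,q[0]/2+80,q[1]/2+100,11,th))
a=np.radians(19.3);x,y=601-50*np.cos(a),-261.8-50*np.sin(a)
print(x,y,mv((x,y,178),19.3))
```

```text
24.4 [455.28423798 135.83869643  69.25473302] [ 1.79999651e+02 -2.26862688e-02  3.01071952e-01] [-3.30544394 -0.64822857  9.71366428]
p2 (array([ 601. , -261.8]), 84, 56, 19.2)
p2 (array([626.8,   6.8]), 1395, 998, 89.2)
p3 (array([ 451.3, -104.8]), 70, 47, -10.1)
p3 (array([311.8, -13.4]), 358, 260, 2.5)
p4 (array([ 588.2, -411.3]), 60, 44, -0.8)
p4 (array([626.8,   6.8]), 1395, 998, 89.2)
p5 (array([1106.3,  301.5]), 0, 0, 0.0)
p5 (array([626.8,   6.8]), 1395, 998, 89.2)
553.8099524208385 -278.3257196356612 (array([ 0.3211,  1.3823, -0.3625]), np.float64(-0.0528))
```

>>> step_arm(linear=[[0, 0, -0.05], [0, 0, -0.2], [0.02, 0.1, -0.34], [0.06, 0.27, -0.362], [0.1, 0.44, -0.362], [0.14, 0.61, -0.362], [0.17, 0.78, -0.362], [0.2, 0.95, -0.362]], turn=[0, 0, 0, 0, 0, 0, 0, 0], fingers=-1)

```text
time_s: 25.45
ee_pos: [516.9, -150.5, 176.7]
ee_rot: [-180.0, -0.0, 0.3]
force: [0.3, 0.1, -0.2]
gripper_width: 77.4
gripper_force: 0.0
```

>>> step_arm(linear=[[0.04, 0.17, 0], [0.08, 0.34, 0], [0.121, 0.432, 0], [0.121, 0.432, 0], [0.121, 0.432, 0], [0.121, 0.432, 0]], turn=[-0.0528, -0.0528, -0.0528, -0.0528, -0.0528, -0.0528])

```text
time_s: 26.2
ee_pos: [553.4, -277.0, 176.9]
ee_rot: [-180.0, 0.0, 19.4]
force: [-0.8, 0.4, 0.6]
gripper_width: 91.1
gripper_force: 0.0
```

```bash
cat >> h.py <<'E'
def look(fn,x,y,z,dz=2,th=130):
    s=env.state();print(s['time_s'],s['ee_pos'].round(1),s['ee_rot'].round(1),s['gripper_width'])
    grab('wrist',fn);d=load(fn);u,v=proj(d,(x,y,z));print(u,v)
    m=cv2.cvtColor(d['color'],cv2.COLOR_BGR2GRAY)
    r=plate(d,u+8,v,z,th);print(r);print(mv((*r[0],14),r[3]));return r
E
python3 - <<'E'
from h import *
look('w6.png',601,-262,12)
E
```

```text
26.2 [ 553.4 -277.   176.9] [-180.     0.    19.4] 91.11278669348084
263.12123948012663 120.0810283866646
(array([ 601.1, -261.7]), 85, 55, 19.4)
(array([0.1668, 0.0044, 0.5434]), np.float64(-0.0001))
```

>>> step_arm(linear=[[0.167, 0.004, 0], [0.167, 0.004, 0.15], [0.167, 0.004, 0.35], [0.167, 0.004, 0.48], [0.167, 0.004, 0.53], [0.167, 0.004, 0.543], [0.167, 0.004, 0.543], [0.167, 0.004, 0.543]], turn=[0, 0, 0, 0, 0, 0, 0, 0])

```text
time_s: 27.25
ee_pos: [602.5, -263.3, 15.8]
ee_rot: [179.9, -0.1, 19.3]
force: [0.5, 0.2, 0.1]
gripper_width: 91.1
gripper_force: 0.0
```

>>> step_arm(linear=[[0, 0, 0], [0, 0, 0], [0, 0, 0], [0, 0, 0], [0, 0, 0]], turn=[0, 0, 0, 0, 0], fingers=1, force=45)

```text
time_s: 27.88
ee_pos: [601.3, -262.8, 13.9]
ee_rot: [-180.0, 0.0, 19.3]
force: [0.1, 0.7, 1.2]
gripper_width: 53.4
gripper_force: 45.0
```

```bash
cat >> h.py <<'E'
def place(c,h):
    "c: plate centre as it lay; h: height of the plate's underside to be; seat yaw 0.3"
    s=env.state();y=np.radians(s['ee_rot'][2]);e=np.array(c)-s['ee_pos'][:2];off=e@[np.cos(y),np.sin(y)]
    print(s['time_s'],s['ee_pos'].round(1),s['ee_rot'].round(1),s['gripper_width'],'off',off.round(2))
    p=(456-off,135.8,h+s['ee_pos'][2]);print('goal',np.round(p,1),mv(p,.3))
E
python3 - <<'E'
from h import *
place((601.1,-261.7),58)
E
```

```text
27.875 [ 601.3 -262.8   13.9] [-180.     0.    19.3] 53.39262188771185 off 0.13
goal [455.9 135.8  71.9] (array([-0.0184, -1.4141, -0.1933]), np.float64(0.0528))
```

>>> step_arm(linear=[[0, 0, -0.1], [0, 0, -0.25], [0, -0.1, -0.36], [0, -0.27, -0.36], [0, -0.44, -0.36], [0, -0.61, -0.36], [0, -0.78, -0.36], [0, -0.95, -0.36]], turn=[0, 0, 0, 0.01, 0.02, 0.03, 0.04, 0.0528])

```text
time_s: 28.88
ee_pos: [505.7, 7.6, 121.1]
ee_rot: [-180.0, 0.1, 0.1]
force: [0.7, 0.3, -4.0]
gripper_width: 53.6
gripper_force: 45.0
```

Run:
```python
from h import *
s=env.state();print(s['ee_pos'],s['force'],s['gripper_width'],mv((455.9,135.8,71.9),.3))
```

```text
[505.74952933   7.57614614 121.12083344] [ 0.65461708  0.31524794 -3.96641231] 53.624342752157084 (array([-0.1652, -0.4278,  0.1641]), np.float64(-0.0005))
```

>>> step_arm(linear=[[-0.05, -0.15, 0], [-0.11, -0.3, 0], [-0.165, -0.428, 0], [-0.165, -0.428, 0], [-0.165, -0.428, 0.08], [-0.165, -0.428, 0.13], [-0.165, -0.428, 0.145], [-0.165, -0.428, 0.145], [-0.165, -0.428, 0.145]], turn=[0, 0, 0, 0, 0, 0, 0, 0, 0])

```text
time_s: 30.0
ee_pos: [457.6, 134.1, 78.9]
ee_rot: [-180.0, -0.1, 0.3]
force: [-0.3, 0.1, -4.7]
gripper_width: 53.5
gripper_force: 45.0
```

>>> step_arm(linear=[[0, 0, 0.007], [0, 0, 0.014], [0, 0, 0.017], [0, 0, 0.018], [0, 0, 0.018]], turn=[0, 0, 0, 0, 0])

```text
time_s: 30.62
ee_pos: [457.0, 134.3, 73.0]
ee_rot: [180.0, -0.0, 0.3]
force: [-0.6, -0.0, -4.7]
gripper_width: 53.4
gripper_force: 45.0
```

>>> step_arm(linear=[[-0.0035, -0.005, 0], [-0.0035, -0.005, 0], [-0.0035, -0.005, 0.004], [-0.0035, -0.005, 0.006], [-0.0035, -0.005, 0.006]], turn=[0, 0, 0, 0, 0])

```text
time_s: 31.25
ee_pos: [456.0, 135.8, 71.8]
ee_rot: [-180.0, -0.0, 0.3]
force: [-2.3, -1.6, 5.6]
gripper_width: 53.6
gripper_force: 45.0
```

>>> step_arm(linear=[[0, 0, 0], [0, 0, 0], [0, 0, 0], [0, 0, -0.05], [0, 0, -0.12], [0, 0, -0.12]], turn=[0, 0, 0, 0, 0, 0], fingers=-0.5)

```text
time_s: 32.0
ee_pos: [457.1, 136.1, 108.2]
ee_rot: [-180.0, -0.2, 0.3]
force: [-0.3, 0.2, -1.5]
gripper_width: 68.0
gripper_force: 0.0
```

>>> step_arm(linear=[[0, 0, 0], [0, 0, 0], [0, 0, 0], [0, 0, 0], [0, 0, 0.05], [0, 0, 0.075], [0, 0, 0.078], [0, 0, 0.08], [0, 0, 0.08]], turn=[0, 0, 0, 0, 0, 0, 0, 0, 0], fingers=1)

```text
time_s: 33.12
ee_pos: [456.2, 135.9, 83.5]
ee_rot: [-180.0, -0.0, 0.3]
force: [0.5, 0.4, 0.5]
gripper_width: 0.5
gripper_force: 0.0
```

>>> step_arm(linear=[[0, 0, 0.004], [0, 0, 0.007], [0, 0, 0.009], [0, 0, 0.009], [0, 0, 0.009]], turn=[0, 0, 0, 0, 0])

```text
time_s: 33.75
ee_pos: [456.0, 135.8, 81.3]
ee_rot: [-180.0, -0.0, 0.3]
force: [-1.1, -0.3, 7.0]
gripper_width: 0.3
gripper_force: 3.3
```

>>> step_arm(linear=[[0, 0, 0.0015], [0, 0, 0.0015], [0, 0, 0.0015], [0, 0, 0.0015]], turn=[0, 0, 0, 0])

```text
time_s: 34.25
ee_pos: [456.0, 135.8, 81.3]
ee_rot: [-180.0, -0.0, 0.3]
force: [-3.4, -0.7, 9.2]
gripper_width: 0.3
gripper_force: 5.0
```

Run:
```python
from h import *
a=np.radians(-9.8);x,y=451-50*np.cos(a),-106.2-50*np.sin(a)
print(x,y,mv((x,y,178),-9.8))
```

```text
401.7296050758255 -97.68952504169837 (array([-0.1851,  0.7773, -0.3225]), np.float64(0.0281))
```

>>> step_arm(linear=[[0, 0, -0.05], [0, 0, -0.2], [-0.03, 0.1, -0.322], [-0.07, 0.27, -0.322], [-0.11, 0.44, -0.322], [-0.15, 0.61, -0.322], [-0.185, 0.777, -0.322], [-0.185, 0.777, -0.322], [-0.185, 0.777, -0.322], [-0.185, 0.777, -0.322]], turn=[0, 0, 0, 0.01, 0.02, 0.028, 0.028, 0.028, 0.028, 0.028], fingers=-1)

```text
time_s: 35.5
ee_pos: [401.9, -96.5, 176.6]
ee_rot: [-180.0, 0.0, -9.7]
force: [-0.5, -0.0, -0.4]
gripper_width: 91.0
gripper_force: 0.0
```

Run:
```python
from h import *
look('w7.png',451,-106.2,10)
```

```text
35.5 [401.9 -96.5 176.6] [-180.     0.    -9.7] 90.96412933601196
261.622633204537 119.96302857609045
(array([ 451. , -105.6]), 73, 50, -9.6)
(array([0.1665, 0.0024, 0.542 ]), np.float64(-0.0002))
```

>>> step_arm(linear=[[0.166, 0.002, 0], [0.166, 0.002, 0.15], [0.166, 0.002, 0.35], [0.166, 0.002, 0.48], [0.166, 0.002, 0.53], [0.166, 0.002, 0.544], [0.166, 0.002, 0.544], [0.166, 0.002, 0.544]], turn=[0, 0, 0, 0, 0, 0, 0, 0])

```text
time_s: 36.55
ee_pos: [451.4, -106.6, 14.3]
ee_rot: [180.0, -0.1, -9.8]
force: [-0.0, -0.5, -0.0]
gripper_width: 91.1
gripper_force: 0.0
```

>>> step_arm(linear=[[0, 0, 0], [0, 0, 0], [0, 0, 0], [0, 0, 0], [0, 0, 0]], turn=[0, 0, 0, 0, 0], fingers=1, force=45)

```text
time_s: 37.17
ee_pos: [450.6, -106.6, 13.5]
ee_rot: [-180.0, 0.0, -9.8]
force: [-0.4, 0.4, 0.7]
gripper_width: 47.3
gripper_force: 45.0
```

Run:
```python
from h import *
place((451.0,-105.6),70)
```

```text
37.175 [ 450.6 -106.6   13.5] [-180.     0.    -9.8] 47.3276595201404 off 0.21
goal [455.8 135.8  83.5] (array([-0.1205, -0.7992, -0.2333]), np.float64(-0.028))
```

Lift to -0.36, carry, then lower to -0.255 (6.5 mm above).

>>> step_arm(linear=[[0, 0, -0.1], [0, 0, -0.25], [-0.01, -0.08, -0.36], [-0.04, -0.25, -0.36], [-0.06, -0.42, -0.36], [-0.09, -0.59, -0.36], [-0.11, -0.74, -0.36], [-0.12, -0.8, -0.36], [-0.12, -0.8, -0.36], [-0.12, -0.8, -0.32], [-0.12, -0.8, -0.27], [-0.12, -0.8, -0.255], [-0.12, -0.8, -0.255], [-0.12, -0.8, -0.255]], turn=[0, 0, 0, -0.01, -0.02, -0.028, -0.028, -0.028, -0.028, -0.028, -0.028, -0.028, -0.028, -0.028])

```text
time_s: 38.92
ee_pos: [456.3, 135.7, 90.3]
ee_rot: [-180.0, -0.0, 0.3]
force: [0.7, -0.6, -2.3]
gripper_width: 47.3
gripper_force: 45.0
```

>>> step_arm(linear=[[0, 0, 0.007], [0, 0, 0.014], [0, 0, 0.017], [0, 0, 0.018], [0, 0, 0.018]], turn=[0, 0, 0, 0, 0])

```text
time_s: 39.55
ee_pos: [455.9, 136.0, 84.5]
ee_rot: [180.0, -0.0, 0.3]
force: [-0.3, -0.6, -2.4]
gripper_width: 47.7
gripper_force: 45.0
```

>>> step_arm(linear=[[0, 0, 0.002], [0, 0, 0.005], [0, 0, 0.0055], [0, 0, 0.0055]], turn=[0, 0, 0, 0])

```text
time_s: 40.05
ee_pos: [456.0, 136.0, 83.5]
ee_rot: [-180.0, -0.0, 0.3]
force: [-1.9, -0.8, 5.5]
gripper_width: 47.6
gripper_force: 45.0
```

>>> step_arm(linear=[[0, 0, 0], [0, 0, 0], [0, 0, 0], [0, 0, -0.05], [0, 0, -0.12], [0, 0, -0.12]], turn=[0, 0, 0, 0, 0, 0], fingers=-0.4)

```text
time_s: 40.8
ee_pos: [457.0, 136.3, 119.9]
ee_rot: [-180.0, -0.2, 0.3]
force: [0.6, -0.3, 0.5]
gripper_width: 63.7
gripper_force: 0.0
```

>>> step_arm(linear=[[0, 0, 0], [0, 0, 0], [0, 0, 0], [0, 0, 0], [0, 0, 0.05], [0, 0, 0.08], [0, 0, 0.085], [0, 0, 0.0855], [0, 0, 0.0855]], turn=[0, 0, 0, 0, 0, 0, 0, 0, 0], fingers=1)

```text
time_s: 41.92
ee_pos: [456.3, 136.1, 93.6]
ee_rot: [-180.0, -0.1, 0.3]
force: [0.4, -0.2, 0.8]
gripper_width: 0.4
gripper_force: 0.0
```

>>> step_arm(linear=[[0, 0, 0.004], [0, 0, 0.007], [0, 0, 0.009], [0, 0, 0.01], [0, 0, 0.01]], turn=[0, 0, 0, 0, 0])

```text
time_s: 42.55
ee_pos: [456.0, 136.0, 91.3]
ee_rot: [-180.0, -0.0, 0.3]
force: [-2.4, -0.4, 9.6]
gripper_width: 0.5
gripper_force: 4.2
```

>>> step_arm(linear=[[0, 0, 0], [0, 0, 0], [0, 0, 0]], turn=[0, 0, 0])

```text
time_s: 42.92
ee_pos: [456.0, 136.0, 91.3]
ee_rot: [-180.0, -0.0, 0.3]
force: [-0.9, -1.0, 9.1]
gripper_width: 0.3
gripper_force: 4.2
```

Run:
```python
from h import *
grab('top','top3.png');d=load('top3.png')
for n,q in dict(p4=(676,195),p5=(448,180)).items():
  for th in (140,110):print(n,plate(d,q[0]/2+80,q[1]/2+100,11,th))
print(env.state()['force'],mv((538,-410.6,178),-.8))
im=d['color'];cv2.imwrite('pics/top3b.png',cv2.resize(im[100:300,80:480],(800,400),interpolation=cv2.INTER_CUBIC))
```

```text
p4 (array([ 587.7, -410.9]), 60, 44, -3.2)
p4 (array([5.852e+02, 4.000e-01]), 1384, 931, 90.0)
p5 (array([ 611.3, -111.7]), 47, 36, 15.7)
p5 (array([5.852e+02, 4.000e-01]), 1384, 931, 90.0)
[-2.58166447 -0.76098989  8.48588585] (array([ 0.2638,  1.8233, -0.2892]), np.float64(0.0031))
```

View pics/top3b.png

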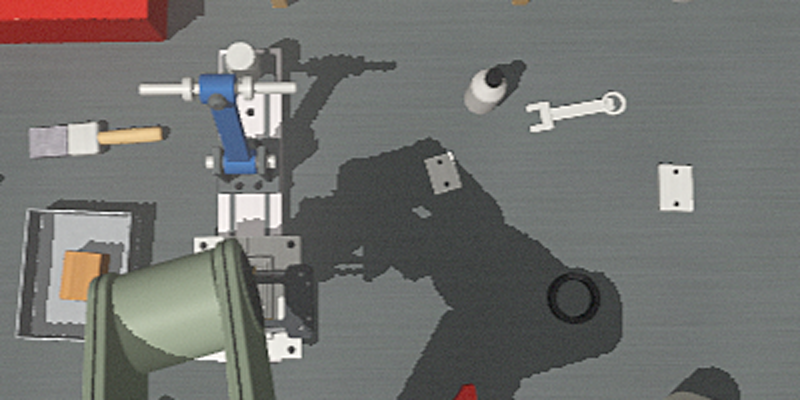

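Block is in the tray, and plates 4 (676,188) and 5 (443,173) haven't moved. On to plate 4.

>>> step_arm(linear=[[0, 0, -0.05], [0, 0, -0.2], [0.02, 0.1, -0.29], [0.05, 0.28, -0.29], [0.08, 0.45, -0.29], [0.1, 0.62, -0.29], [0.12, 0.79, -0.29], [0.13, 0.91, -0.29]], turn=[0, 0, 0, 0.003, 0.003, 0.003, 0.003, 0.003], fingers=-1)

```text
time_s: 43.98
ee_pos: [496.4, -139.0, 177.2]
ee_rot: [180.0, -0.0, -0.9]
force: [0.5, -0.4, -0.9]
gripper_width: 77.6
gripper_force: 0.0
```

>>> step_arm(linear=[[0.02, 0.18, 0], [0.05, 0.36, 0], [0.08, 0.54, 0], [0.11, 0.72, 0], [0.13, 0.912, 0], [0.13, 0.912, 0], [0.13, 0.912, 0], [0.13, 0.912, 0]], turn=[0, 0, 0, 0, 0, 0, 0, 0])

```text
time_s: 44.98
ee_pos: [531.6, -409.5, 177.4]
ee_rot: [-180.0, 0.0, -0.7]
force: [-0.6, 0.5, -0.4]
gripper_width: 91.2
gripper_force: 0.0
```

Run:
```python
from h import *
look('w8.png',588,-411,10)
```

```text
44.975 [ 531.6 -409.5  177.4] [-180.     0.    -0.7] 91.16265185726591
261.55578277989747 113.02320789976902
(array([ 574.2, -325.5]), 362, 224, 89.3)
(array([ 0.1381, -0.2816,  0.5454]), np.float64(-0.25))
```

Run:
```python
from h import *
d=load('w8.png')
for th in(160,180,200,215):
    r=plate(d,269,113,10,th);print(th,r,mv((*r[0],13.5),r[3]))
```

```text
160 (array([ 574.7, -325.1]), 361, 223, 89.3) (array([ 0.1397, -0.2829,  0.547 ]), np.float64(-0.25))
180 (array([ 575.3, -324.3]), 359, 222, 89.3) (array([ 0.1417, -0.2856,  0.547 ]), np.float64(-0.25))
200 (array([ 588.7, -411.3]), 62, 43, -0.9) (array([0.1899, 0.0038, 0.547 ]), np.float64(0.0006))
215 (array([ 588.7, -411.2]), 62, 43, -0.8) (array([0.1899, 0.0035, 0.547 ]), np.float64(0.0003))
```

>>> step_arm(linear=[[0.19, 0.003, 0], [0.19, 0.003, 0.15], [0.19, 0.003, 0.35], [0.19, 0.003, 0.48], [0.19, 0.003, 0.53], [0.19, 0.003, 0.547], [0.19, 0.003, 0.547], [0.19, 0.003, 0.547]], turn=[0, 0, 0, 0, 0, 0, 0, 0])

```text
time_s: 46.02
ee_pos: [589.6, -413.3, 15.2]
ee_rot: [179.9, -0.2, -0.8]
force: [-0.8, -0.7, 0.5]
gripper_width: 91.4
gripper_force: 0.0
```

>>> step_arm(linear=[[0, 0, 0], [0, 0, 0], [0, 0, 0], [0, 0, 0], [0, 0, 0]], turn=[0, 0, 0, 0, 0], fingers=1, force=45)

```text
time_s: 46.65
ee_pos: [588.5, -412.6, 13.1]
ee_rot: [-180.0, 0.0, -0.8]
force: [-0.3, 0.6, -0.2]
gripper_width: 44.1
gripper_force: 0.3
```

Run:
```python
from h import *
place((588.5,-411.2),80)
```

```text
46.65 [ 588.5 -412.6   13.1] [-180.     0.    -0.8] 44.112096836735674 off -0.06
goal [456.1 135.8  93.1] (array([-0.4665, -1.8217, -0.2667]), np.float64(-0.003))
```

>>> step_arm(linear=[[0, 0, 0], [0, 0, 0], [0, 0, 0]], turn=[0, 0, 0])

```text
time_s: 47.02
ee_pos: [588.5, -412.5, 13.1]
ee_rot: [-180.0, 0.0, -0.8]
force: [0.1, 1.2, -0.1]
gripper_width: 41.5
gripper_force: 45.0
```

>>> step_arm(linear=[[0, 0, -0.1], [0, 0, -0.25], [-0.03, -0.08, -0.36], [-0.07, -0.25, -0.36], [-0.11, -0.42, -0.36], [-0.15, -0.59, -0.36], [-0.2, -0.76, -0.36], [-0.233, -0.91, -0.36], [-0.233, -0.91, -0.36]], turn=[0, 0, 0, -0.003, -0.003, -0.003, -0.003, -0.003, -0.003])

```text
time_s: 48.15
ee_pos: [521.2, -136.0, 121.1]
ee_rot: [-180.0, 0.1, 0.5]
force: [-0.1, -0.6, -2.6]
gripper_width: 41.5
gripper_force: 45.0
```

Run:
```python
from h import *
s=env.state();print(s['ee_pos'],s['force'],s['gripper_width'],mv((456.1,135.8,93.1),.3))
```

```text
[ 521.19294462 -136.04579845  121.05865352] [-0.092575   -0.59754366 -2.58289533] 41.475949762940864 (array([-0.2089, -0.9081,  0.0932]), np.float64(0.0006))
```

>>> step_arm(linear=[[-0.04, -0.18, 0], [-0.08, -0.36, 0], [-0.12, -0.54, 0], [-0.17, -0.72, 0], [-0.209, -0.88, 0], [-0.209, -0.908, 0], [-0.209, -0.908, 0], [-0.209, -0.908, 0.04], [-0.209, -0.908, 0.07], [-0.209, -0.908, 0.072], [-0.209, -0.908, 0.072]], turn=[0, 0, 0, 0, 0, 0, 0, 0, 0, 0, 0])

```text
time_s: 49.52
ee_pos: [458.4, 133.0, 99.4]
ee_rot: [180.0, 0.0, 0.3]
force: [-0.3, 0.4, -0.9]
gripper_width: 41.4
gripper_force: 45.0
```

>>> step_arm(linear=[[0, 0, 0.007], [0, 0, 0.014], [0, 0, 0.017], [0, 0, 0.018], [0, 0, 0.018]], turn=[0, 0, 0, 0, 0])

```text
time_s: 50.15
ee_pos: [458.4, 133.4, 94.2]
ee_rot: [180.0, -0.0, 0.3]
force: [0.7, 0.4, -1.8]
gripper_width: 41.6
gripper_force: 45.0
```

Correct x by -2.4 mm and y by +2.4 mm, then lower.

>>> step_arm(linear=[[-0.008, -0.008, 0], [-0.008, -0.008, 0], [-0.008, -0.008, 0.003], [-0.008, -0.008, 0.006], [-0.008, -0.008, 0.006]], turn=[0, 0, 0, 0, 0])

```text
time_s: 50.78
ee_pos: [456.0, 135.8, 93.0]
ee_rot: [-180.0, -0.0, 0.3]
force: [-3.5, -0.2, 4.6]
gripper_width: 41.4
gripper_force: 45.0
```

>>> step_arm(linear=[[0, 0, 0], [0, 0, 0], [0, 0, 0], [0, 0, -0.05], [0, 0, -0.12], [0, 0, -0.12]], turn=[0, 0, 0, 0, 0, 0], fingers=-0.3)

```text
time_s: 51.52
ee_pos: [457.0, 136.1, 129.4]
ee_rot: [-180.0, -0.2, 0.3]
force: [0.1, -0.4, 0.1]
gripper_width: 59.3
gripper_force: 0.0
```

>>> step_arm(linear=[[0, 0, 0], [0, 0, 0], [0, 0, 0], [0, 0, 0], [0, 0, 0.05], [0, 0, 0.08], [0, 0, 0.084], [0, 0, 0.084], [0, 0, 0.084]], turn=[0, 0, 0, 0, 0, 0, 0, 0, 0], fingers=1)

```text
time_s: 52.65
ee_pos: [456.2, 135.9, 103.5]
ee_rot: [-180.0, -0.0, 0.3]
force: [0.5, 0.4, -0.2]
gripper_width: 0.2
gripper_force: 0.0
```

>>> step_arm(linear=[[0, 0, 0.004], [0, 0, 0.007], [0, 0, 0.009], [0, 0, 0.01], [0, 0, 0.01], [0, 0, 0.01], [0, 0, 0.01]], turn=[0, 0, 0, 0, 0, 0, 0])

```text
time_s: 53.52
ee_pos: [456.0, 135.8, 101.2]
ee_rot: [-180.0, -0.0, 0.3]
force: [-1.9, -1.5, 8.9]
gripper_width: 0.3
gripper_force: 4.4
```

Run:
```python
from h import *
a=np.radians(15.4);x,y=611-50*np.cos(a),-111.6-50*np.sin(a)
print(x,y,mv((x,y,178),15.4))
```

```text
562.7952297882945 -124.87780587434044 (array([ 0.3516,  0.8708, -0.2559]), np.float64(-0.042))
```

>>> step_arm(linear=[[0, 0, -0.05], [0, 0, -0.2], [0.04, 0.1, -0.256], [0.1, 0.26, -0.256], [0.17, 0.42, -0.256], [0.24, 0.58, -0.256], [0.3, 0.74, -0.256], [0.352, 0.871, -0.256], [0.352, 0.871, -0.256], [0.352, 0.871, -0.256], [0.352, 0.871, -0.256]], turn=[0, 0, 0, -0.02, -0.03, -0.042, -0.042, -0.042, -0.042, -0.042, -0.042], fingers=-1)

```text
time_s: 54.9
ee_pos: [562.4, -123.8, 177.0]
ee_rot: [-180.0, 0.0, 15.5]
force: [-0.6, 0.4, -0.1]
gripper_width: 90.7
gripper_force: 0.0
```

Run:
```python
from h import *
look('w9.png',611,-111.6,8)
d=load('w9.png');u,v=proj(d,(611,-111.6,8))
for th in(110,160,200):
    r=plate(d,u+8,v,8,th);print(th,r,mv((*r[0],13),r[3]))
```

```text
54.9 [ 562.4 -123.8  177. ] [-180.     0.    15.5] 90.7061088491415
262.43954101966904 119.65579016222871
(array([ 603.2, -113.9]), 406, 224, -74.5)
(array([0.1396, 0.0043, 0.5436]), np.float64(0.25))
110 (array([ 602.7, -114. ]), 408, 226, -74.5) (array([0.1379, 0.0042, 0.5469]), np.float64(0.25))
160 (array([ 603.1, -113.6]), 404, 224, -74.5) (array([0.1395, 0.0033, 0.5469]), np.float64(0.25))
200 (array([ 612.1, -111.5]), 49, 38, 15.5) (array([0.1703, 0.0046, 0.5469]), np.float64(0.0))
```

>>> step_arm(linear=[[0.17, 0.004, 0], [0.17, 0.004, 0.1], [0.17, 0.004, 0.25], [0.17, 0.004, 0.4], [0.17, 0.004, 0.5], [0.17, 0.004, 0.54], [0.17, 0.004, 0.547], [0.17, 0.004, 0.547], [0.17, 0.004, 0.547]], turn=[0, 0, 0, 0, 0, 0, 0, 0, 0], fingers=-0.4)

```text
time_s: 56.08
ee_pos: [613.2, -112.7, 14.3]
ee_rot: [179.9, -0.1, 15.4]
force: [-0.5, 0.1, -0.2]
gripper_width: 64.2
gripper_force: 0.0
```

>>> step_arm(linear=[[0, 0, 0], [0, 0, 0], [0, 0, 0], [0, 0, 0], [0, 0, 0], [0, 0, 0]], turn=[0, 0, 0, 0, 0, 0], fingers=1, force=45)

```text
time_s: 56.82
ee_pos: [612.4, -112.6, 13.0]
ee_rot: [180.0, -0.0, 15.4]
force: [-0.1, 0.4, 2.2]
gripper_width: 35.5
gripper_force: 45.0
```

Run:
```python
from h import *
place((611.8,-111.5),90)
print(env.state()['gripper_force'])
```

```text
56.825 [ 612.4 -112.6   13. ] [180.   -0.   15.4] 35.48899885098565 off -0.26
goal [456.3 135.8 103. ] (array([-0.2815, -0.9364, -0.3   ]), np.float64(0.042))
45.00054359436035
```

>>> step_arm(linear=[[0, 0, -0.1], [0, 0, -0.25], [-0.02, -0.06, -0.4], [-0.07, -0.22, -0.42], [-0.12, -0.38, -0.42], [-0.17, -0.54, -0.42], [-0.21, -0.7, -0.42], [-0.26, -0.86, -0.42], [-0.281, -0.937, -0.42], [-0.281, -0.937, -0.42], [-0.281, -0.937, -0.37], [-0.281, -0.937, -0.33], [-0.281, -0.937, -0.322], [-0.281, -0.937, -0.322], [-0.281, -0.937, -0.322]], turn=[0, 0, 0, 0.01, 0.02, 0.03, 0.042, 0.042, 0.042, 0.042, 0.042, 0.042, 0.042, 0.042, 0.042])

```text
time_s: 58.7
ee_pos: [456.8, 135.9, 109.8]
ee_rot: [-180.0, -0.0, 0.3]
force: [1.3, -0.1, -0.4]
gripper_width: 35.7
gripper_force: 45.0
```

>>> step_arm(linear=[[0, 0, 0.007], [0, 0, 0.014], [0, 0, 0.017], [0, 0, 0.018], [0, 0, 0.018]], turn=[0, 0, 0, 0, 0])

```text
time_s: 59.32
ee_pos: [456.3, 136.0, 104.0]
ee_rot: [180.0, -0.0, 0.3]
force: [0.0, 0.5, -0.1]
gripper_width: 35.4
gripper_force: 45.0
```

>>> step_arm(linear=[[0, 0, 0.002], [0, 0, 0.005], [0, 0, 0.0055], [0, 0, 0.0055]], turn=[0, 0, 0, 0])

```text
time_s: 59.82
ee_pos: [456.4, 136.0, 102.9]
ee_rot: [-180.0, -0.0, 0.3]
force: [-1.4, -0.3, 4.5]
gripper_width: 35.1
gripper_force: 45.0
```

>>> step_arm(linear=[[0, 0, 0], [0, 0, 0], [0, 0, 0], [0, 0, -0.05], [0, 0, -0.12], [0, 0, -0.12]], turn=[0, 0, 0, 0, 0, 0], fingers=-0.2)

```text
time_s: 60.58
ee_pos: [457.4, 136.3, 139.4]
ee_rot: [-180.0, -0.2, 0.3]
force: [1.4, -0.1, -0.3]
gripper_width: 54.6
gripper_force: 0.0
```

>>> step_arm(linear=[[0, 0, 0], [0, 0, 0], [0, 0, 0], [0, 0, 0], [0, 0, 0.05], [0, 0, 0.08], [0, 0, 0.09], [0, 0, 0.09], [0, 0, 0.09]], turn=[0, 0, 0, 0, 0, 0, 0, 0, 0], fingers=1)

```text
time_s: 61.7
ee_pos: [456.6, 136.1, 111.7]
ee_rot: [-180.0, -0.0, 0.3]
force: [0.4, 0.3, 0.3]
gripper_width: 0.3
gripper_force: 0.0
```

>>> step_arm(linear=[[0, 0, 0.004], [0, 0, 0.007], [0, 0, 0.009], [0, 0, 0.01], [0, 0, 0.01], [0, 0, 0.01], [0, 0, 0.01]], turn=[0, 0, 0, 0, 0, 0, 0])

```text
time_s: 62.58
ee_pos: [456.4, 136.0, 109.3]
ee_rot: [-180.0, -0.0, 0.3]
force: [-0.8, 0.3, 7.5]
gripper_width: 0.5
gripper_force: 3.5
```

>>> step_arm(linear=[[0, 0, 0], [0, 0, -0.1], [-0.05, 0, -0.25], [-0.17, 0, -0.4], [-0.17, 0, -0.43], [-0.17, 0, -0.43], [-0.17, 0, -0.43]], turn=[0, 0, 0, 0, 0, 0, 0], fingers=-0.4)

```text
time_s: 63.45
ee_pos: [405.2, 135.5, 235.9]
ee_rot: [179.9, 0.1, 0.3]
force: [0.2, -0.6, -0.2]
gripper_width: 63.6
gripper_force: 0.0
```

Run:
```python
from h import *
s=env.state();print(s['ee_pos'],s['ee_rot'])
grab('wrist','w10.png');d=load('w10.png');cv2.imwrite('pics/w10b.png',cv2.resize(d['color'][0:210,150:370],None,fx=2.7,fy=2.7,interpolation=cv2.INTER_CUBIC))
for z in (58,70,80,90,98): print(z,proj(d,(456.2,135.9,z)))
print(mv((668,76,242),90.6))
```

```text
[405.24910933 135.54239976 235.87870166] [1.79945279e+02 1.47585605e-01 2.87833839e-01]
58 [260.3310465  117.96677046]
70 [260.3310141  118.49513786]
80 [260.33098523 118.96583603]
90 [260.33095449 119.4670271 ]
98 [260.33092842 119.891979  ]
(array([ 0.875 ,  0.2028, -0.0207]), np.float64(-0.2509))
```

View pics/w10b.png

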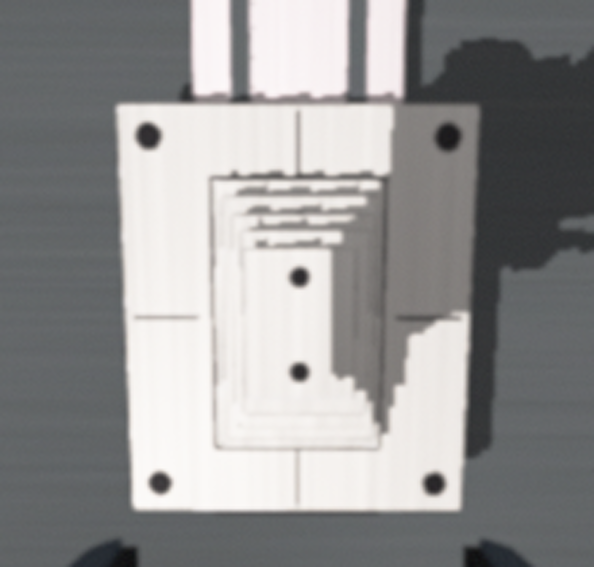

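The pack is square and centred, with holes on crop line x=299 against the marks at 298. Now I'll fetch the axle arm from above.

>>> step_arm(linear=[[0.05, 0.05, -0.15], [0.15, 0.1, -0.22], [0.3, 0.197, -0.22], [0.45, 0.197, -0.22], [0.6, 0.197, -0.22], [0.75, 0.197, -0.22], [0.882, 0.197, -0.22], [0.882, 0.197, -0.22], [0.882, 0.197, -0.22], [0.882, 0.197, -0.22], [0.882, 0.197, -0.22], [0.882, 0.197, -0.22]], turn=[-0.251, -0.251, -0.251, -0.251, -0.251, -0.251, -0.251, -0.251, -0.251, -0.251, -0.251, -0.251])

```text
time_s: 65.0
ee_pos: [670.2, 78.0, 303.1]
ee_rot: [-180.0, 0.0, 90.6]
force: [-0.9, -0.6, -0.4]
gripper_width: 63.8
gripper_force: 0.0
```

Run:
```python
from h import *
s=env.state();print(s['ee_pos'],s['ee_rot'],mv((670,76.3,242),90.6))
```

```text
[670.20203619  78.0164203  303.08237724] [-1.79974209e+02  6.72315699e-03  9.06244786e+01] (array([-0.0057, -0.0007,  0.2036]), np.float64(0.0001))
```

>>> step_arm(linear=[[-0.004, 0, 0.1], [-0.004, 0, 0.18], [-0.004, 0, 0.204], [-0.004, 0, 0.204], [-0.004, 0, 0.204]], turn=[0, 0, 0, 0, 0])

```text
time_s: 65.62
ee_pos: [670.9, 76.9, 243.6]
ee_rot: [179.9, -0.0, 90.7]
force: [0.2, -0.9, -0.4]
gripper_width: 63.9
gripper_force: 0.0
```

>>> step_arm(linear=[[0, 0, 0], [0, 0, 0], [0, 0, 0], [0, 0, 0], [0, 0, 0], [0, 0, 0], [0, 0, 0], [0, 0, 0]], turn=[0, 0, 0, 0, 0, 0, 0, 0], fingers=1, force=25)

```text
time_s: 66.62
ee_pos: [670.2, 76.8, 242.2]
ee_rot: [-180.0, 0.0, 90.6]
force: [-0.5, 0.2, -0.4]
gripper_width: 11.4
gripper_force: 25.0
```

Run:
```python
from h import *
s=env.state();print(s['ee_pos'],s['gripper_width'],s['force'])
# pack 52: foot 31 at level => sin a=21/160
a0=1.9;a1=np.arcsin(21/160)
for a in np.linspace(a0,a1+.05,18)[1:]:
    print([0,round(float(160*(np.cos(a0)-np.cos(a))/300),3),round(float(-160*(np.sin(a)-np.sin(a0))/300),3)],end=', ')
print(a1)
```

```text
[670.24043165  76.82646388 242.16013427] 11.393359915925602 [-0.48218013  0.2114713  -0.39321965]
[0, -0.052, -0.015], [0, -0.105, -0.024], [0, -0.159, -0.028], [0, -0.212, -0.027], [0, -0.266, -0.02], [0, -0.318, -0.008], [0, -0.369, 0.009], [0, -0.418, 0.031], [0, -0.465, 0.059], [0, -0.508, 0.091], [0, -0.549, 0.127], [0, -0.585, 0.166], [0, -0.617, 0.21], [0, -0.644, 0.256], [0, -0.667, 0.305], [0, -0.685, 0.356], [0, -0.697, 0.408], 0.13162978254050958
```

>>> step_arm(linear=[[0, -0.052, -0.015], [0, -0.105, -0.024], [0, -0.159, -0.028], [0, -0.212, -0.027], [0, -0.266, -0.02], [0, -0.318, -0.008], [0, -0.369, 0.009], [0, -0.418, 0.031], [0, -0.465, 0.059], [0, -0.508, 0.091], [0, -0.549, 0.127], [0, -0.585, 0.166], [0, -0.617, 0.21], [0, -0.644, 0.256], [0, -0.667, 0.305], [0, -0.685, 0.356], [0, -0.697, 0.405], [0, -0.697, 0.405], [0, -0.697, 0.405]], turn=[0, 0, 0, 0, 0, 0, 0, 0, 0, 0, 0, 0, 0, 0, 0, 0, 0, 0, 0])

```text
time_s: 69.0
ee_pos: [460.9, 75.8, 120.4]
ee_rot: [180.0, -0.2, 90.6]
force: [2.4, 6.2, -4.7]
gripper_width: 11.3
gripper_force: 25.0
```

>>> step_arm(linear=[[0, -0.001, 0.007], [0, -0.002, 0.014], [0, -0.003, 0.02], [0, -0.003, 0.023], [0, -0.003, 0.023]], turn=[0, 0, 0, 0, 0])

```text
time_s: 69.62
ee_pos: [459.9, 75.8, 114.3]
ee_rot: [180.0, -0.2, 90.6]
force: [-0.2, 5.1, 0.2]
gripper_width: 11.5
gripper_force: 25.0
```

>>> step_arm(linear=[[0, 0, 0.002], [0, 0, 0.004], [0, 0, 0.006], [0, 0, 0.006]], turn=[0, 0, 0, 0])

```text
time_s: 70.12
ee_pos: [460.0, 75.8, 113.9]
ee_rot: [179.9, -0.2, 90.6]
force: [-3.7, 4.9, 10.5]
gripper_width: 11.4
gripper_force: 25.0
```

>>> step_arm(linear=[[0, 0, 0.002], [0, 0, 0.003], [0, 0, 0.003], [0, 0, 0.003], [0, 0, 0.003]], turn=[0, 0, 0, 0, 0])

```text
time_s: 70.75
ee_pos: [459.9, 75.8, 113.7]
ee_rot: [179.9, -0.2, 90.6]
force: [-5.5, 4.7, 17.1]
gripper_width: 11.1
gripper_force: 25.0
```

>>> step_arm(linear=[[0, 0, -0.004], [0, 0, -0.007], [0, 0, -0.007], [0, 0, -0.007]], turn=[0, 0, 0, 0])

```text
time_s: 71.25
ee_pos: [459.9, 75.8, 114.1]
ee_rot: [180.0, -0.2, 90.6]
force: [-1.4, 5.6, 3.4]
gripper_width: 11.4
gripper_force: 25.0
```

>>> step_arm(linear=[[0, 0, 0], [0, 0, 0], [0, 0, 0], [0, 0, 0], [0, 0, -0.1], [0, 0, -0.25], [-0.2, -0.1, -0.4], [-0.4, -0.2, -0.4], [-0.4, -0.2, -0.4], [-0.4, -0.2, -0.4], [-0.4, -0.2, -0.4]], turn=[0, 0, 0, 0, 0, 0, 0, 0, 0, 0, 0], fingers=-0.3)

```text
time_s: 72.62
ee_pos: [401.9, -45.8, 233.0]
ee_rot: [-180.0, -0.0, 90.7]
force: [-1.0, 1.0, 0.6]
gripper_width: 59.4
gripper_force: 0.0
```

Run:
```python
from h import *
grab('wrist','w11.png');grab('scene','s11.png');d=load('s11.png')
a=cv2.resize(d['color'][140:300,220:420],(600,480),interpolation=cv2.INTER_CUBIC)
cv2.imwrite('pics/s11b.png',a);print(env.state()['ee_pos'])
```

```text
[402.00721582 -45.52861348 232.87003787]
```

View pics/s11b.png

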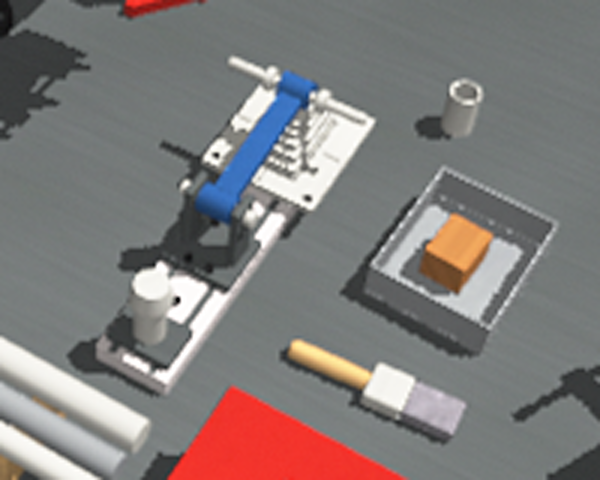

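View pics/w11.png

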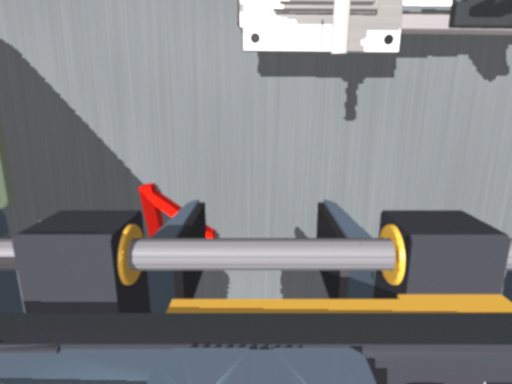

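The arm rests on the pack at about (295,90) in the scene crop, the block lies in the tray at (457,250), and the gripper is clear. Handing in.

```bash
python3 -c "
from h import *
print(env.job_done())"
```

```text
the job is handed in; nothing more can be done
None
```

I repacked the axle rest and handed it in: the old block is in the scrap tray, all five plates were pressed down one by one into a centred, square pack, and the axle arm's foot was pushed down firmly (about 17 N) and left resting on it; the hand-in gave no verdict.

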